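Hold a scoop of ceramic balls in the slot of a whiteness meter

TASK

Pick up the scoop by its orange handle, scoop at least three of the four white balls out of the grey trough, then push the loaded pan level through the slot of the whiteness meter until its rear wall is flush with the front of the blue plate. Finish while holding it there, still and carried by the hand alone: not resting on the slot's lower edge, not wedged, the balls still in the pan. Do not touch the balls with the fingers, and leave the other things on the bench alone.

Things in the scene. Friction and masses are not known exactly. Their poses are not given: they have to be found in the camera images.
- scoop_grip (a point): Grip point on the mid-line of the loose scoop's upright orange handle, 78 mm above the scoop's flat underside (z = 0 at the start). Handle: bar 20 mm (x) by 12 mm (y), from 16 to 96 mm above the underside; pinch it across the 12 mm. Scoop axes, shared by its points: x out of the pan's mouth, z up. A neck 12 mm wide, 14 to 22 mm above the underside, runs 28 mm ahead to the pan's rear
- scoop_pan (a point): Middle of the scoop's ball space, 53 mm ahead of the handle's mid-line, 11 mm above the underside; scoop axes. The steel pan is 66 mm long (28 to 94 mm ahead of the handle), 62 mm wide, 22 mm high, floor and walls 2 mm, open at top and front, its sides sloping down over the front 26 mm. Scoop about 0.16 kg
- scoop_lip (a point): Middle of the pan's front lip, 94 mm ahead of the handle's mid-line, 2 mm above the underside; scoop axes. In the front 20 mm the pan's floor is a thin ramp rising inwards to 6 mm, then dropping to the 2 mm floor: this step keeps balls in a level pan that moves gently; tip the mouth up to roll balls from the ramp inside
- trough: Fixed grey ball trough, 210 mm long (x), 76 wide, 68 inside; origin on the bench under its middle. Floor top z = 3 mm; sides 35 mm, far (+x) end 48 mm high; near end wall only 10 mm high, x -105 to -101 mm. Floor flat to x = +76 mm, then a ramp rises at 55 deg. Balls start in a row, centres x -9 to +53 mm, y within 7 mm. The scoop, driven to +x on the floor, has 3 mm either side: no ball passes it
- meter: Fixed cream whiteness meter; origin on the bench under its middle, base 22 mm high, x -70 to +80 mm, 120 wide. Its upright blue plate (12 mm thick, front at x = -50 mm, top z = 100 mm) faces -x; slot right through it, 64 mm wide (pan + 2 mm), z 39 to 73 mm, centred at y = 0, yellow cheeks flaring 13 mm out in front. Open bay behind; measuring head above it, underside z = 89 mm. +x points into the slot
- sill: Yellow bar forming the lower edge of the meter's slot, its top at z = 39 mm; origin on the bench below it, axes as the meter's. The scoop may not rest on it at the end
- slot_mouth (a point): Centre of the slot on the front face of the meter's plate, z = 56 mm. Axes as the meter's: x points into the slot
- read_spot (a point): Reading spot on the slot's centre line, 25 mm in from the plate's front face, z = 56 mm; axes as the meter's. scoop_pan belongs here: the scoop's underside is then at z = 45 mm, with 6 mm of air below and above the pan, and the pan's rear wall is flush with the plate's front face
- ball0_center (a point): Centre of loose ceramic ball 0, white, 18 mm across, 12 g, lying on the trough's floor
- ball1_center (a point): Centre of loose ceramic ball 1, white, 18 mm across, 12 g, lying on the trough's floor
- ball2_center (a point): Centre of loose ceramic ball 2, white, 18 mm across, 12 g, lying on the trough's floor
- ball3_center (a point): Centre of loose ceramic ball 3, white, 18 mm across, 12 g, lying on the trough's floor
- jar: Bystander: amber glass jar with white cap, 48 mm across, 62 mm high; origin at its underside
- weight: Bystander: brass balance weight, 30 mm across, 42 mm high; origin at its underside
- cup: Bystander: open steel measuring cup, 52 mm across, 85 mm high; origin at its underside
- dish: Bystander: low white dish, 70 mm across, 16 mm high; origin at its underside
- spatula: Bystander: lab spatula lying flat
- tile: Bystander: blue ceramic tile 50 x 50 x 10 mm; origin at its underside
- wash_bottle: Bystander: white wash bottle with red cap, 60 mm across, 130 mm high; origin at its underside
There are look-alikes about, which are no part of the job. Leave any green or purple look-alike of the part that bears scoop_grip alone. Leave any brown look-alike of the meter alone.

How it is judged:
On the way, in this order (a step that is already met when the one before it is completed fails the run):
1. the scoop is lifted clear of the trough in the hand with at least three balls in its pan ((distance between each of ball0_center, ball1_center, ball2_center and scoop_pan below 0.034 m or distance between each of ball0_center, ball1_center, ball3_center and scoop_pan below 0.034 m or distance between each of ball0_center, ball2_center, ball3_center and scoop_pan below 0.034 m or distance between each of ball1_center, ball2_center, ball3_center and scoop_pan below 0.034 m) and height (world z) of scoop_pan above 0.045 m and contact force between the fingers and scoop above 1 N and contact force between scoop and trough below 0.1 N), for 0.2 s.
2. the scoop's lip has passed through the slot, with at least three balls in the pan ((distance between each of ball0_center, ball1_center, ball2_center and scoop_pan below 0.034 m or distance between each of ball0_center, ball1_center, ball3_center and scoop_pan below 0.034 m or distance between each of ball0_center, ball2_center, ball3_center and scoop_pan below 0.034 m or distance between each of ball1_center, ball2_center, ball3_center and scoop_pan below 0.034 m) and x of scoop_lip in the frame of slot_mouth above 0.015 m and y of scoop_lip in the frame of slot_mouth between -0.008 and 0.008 m and z of scoop_lip in the frame of slot_mouth between -0.024 and 0.024 m), for 0.1 s.
At the end, for the whole second after the job is handed in: Ball space of the scoop at the reading spot (6 mm along, 4 mm across, 6 mm in height), along the slot within 0.06 rad, level within 0.1 rad, gripped over 2 N, under 1 N on the sill, under 12 N on the meter, three balls with centres within 34 mm of the middle of the ball space (x of scoop_pan in the frame of read_spot between -0.006 and 0.006 m and y of scoop_pan in the frame of read_spot between -0.004 and 0.004 m and z of scoop_pan in the frame of read_spot between -0.006 and 0.006 m and angle between the x axis of scoop_pan and the x axis of meter, either way round below 0.06 rad and angle between scoop_pan's own z axis and vertical below 0.1 rad and contact force between the fingers and scoop above 2 N and contact force between scoop and sill below 1 N and contact force between scoop and meter below 12 N and contact force between scoop and trough below 0.1 N and (distance between each of ball0_center, ball1_center, ball2_center and scoop_pan below 0.034 m or distance between each of ball0_center, ball1_center, ball3_center and scoop_pan below 0.034 m or distance between each of ball0_center, ball2_center, ball3_center and scoop_pan below 0.034 m or distance between each of ball1_center, ball2_center, ball3_center and scoop_pan below 0.034 m) and linear speed of scoop below 0.03 m/s); the arm keeps its last pose, push and grip.
It fails at once if the fingers touch a ball (contact force between the fingers and ball0 above 0.5 N or contact force between the fingers and ball1 above 0.5 N or contact force between the fingers and ball2 above 0.5 N or contact force between the fingers and ball3 above 0.5 N).
It fails at once if a bystander is pushed more than 20 mm from its place (distance of any of jar, weight, cup, dish, spatula, tile, wash_bottle from where it was at the start of the episode above 0.02 m).
It also fails if it takes over 58 s, if anything falls off the work surface, if the arm or the gripper's body presses on something with over 40 N, if the wrist force passes 120 N, or if a joint passes its speed limit or range.

ROBOT

A 7-joint arm with a two-finger parallel gripper is mounted at the origin on the work surface. World frame = base frame: x ahead of the robot, y to its left, z up, the work surface at z = 0. Lengths are in m, angles in rad, forces in N, time in s.
With the tool pointing down it reaches from about 0.425 to 0.925 m from the base axis. Payload 6.8 kg.
Tool frame: the origin (TCP) lies midway between the tips of the shut fingers; the grasp point (between the pads) lies 19 mm behind it; z points along the fingers, y is the line along which they close (so a half turn about z gives the same grasp; the last joint's range is limited). The gripper opens to 85 mm and grips with 20 to 120 N. Pads are 22 mm wide; open, the fingers measure 114 mm over their backs; the gripper's body (76 mm by 85 mm) begins 54 mm behind the grasp point. The pads swing forward as they close: fully open they stand 13 mm farther back than shut.
Start: joints at [-1.445, 0.477, 0.022, 1.555, -0.011, 1.109, -0.083], TCP at [0.156, 0.657, 0.231] pointing down, gripper open.
Joint ranges: [-2.96, 2.96], [-0.34, 2.1], [-1.41, 1.46], [0.24, 2.44], [-1.37, 4.51], [0.17, 1.92], [-2.96, 2.96]. Speed limits (rad/s): [2.39, 2.39, 3.14, 3.14, 3.14, 3.14, 3.14].

INTERFACE

Orientations are given as a unit quaternion [w, x, y, z].
In Python, from station import * gives the robot as it stands. The module is installed in compiled form; this text tells all that it offers.
- The arm moves only by the shell command python3 -m jog 'ROWS' [OPENING] [FORCE]. ROWS is JSON, a list of rows, each an object of numbers: "x", "y", "z": the shift along the tool's x, y, z in m; "ax", "ay", "az": the turn, a rotation vector about the tool's x, y, z in rad. In form: [{"x": .., "y": .., "z": .., "ax": .., "ay": .., "az": ..}, ...]. A call has 1 to 12 rows; each row is the pose to reach, as a shift and turn from the pose commanded when the call began, along the tool's axes at that moment; what a row does not reach only later rows make up. A row lasts 1/10 s, in which the tool goes at most 50 mm and 8.59 degrees, less where a joint would pass 70% of its speed; a pose out of reach is approached as far as the arm can. A call with a gripper value outside its range is refused whole. OPENING is the opening, from 0 (shut) to 1 (fully open), set as the call begins (- or left out, the last holds). The fingers move at their own pace and stop on an object; FORCE is the grip in N (left out, the last holds). Time passes only in rows, so rows that repeat a pose let the fingers close. It gives the time, the measured TCP pose, the force, the opening and the grip force at its end, in the units of the state.
- get_obs(): the state, without advancing time (a new reading comes with each control period).
- read_camera(name): name is "scene" or "top" or "wrist"; returns the picture (420x560x3 uint8, red, green, blue); there is no depth.
- camera_params(name): a dict with "K" (3x3 intrinsics, pixels), "origin" and "attitude" of the camera in the world. Camera axes: x right, y up, looking along -z (the intrinsics and any distortion apply to the point x, -y, -z); pixel columns grow to the right and rows downward; lengths in m; the calibration is good to about 2 mm. A picture is of the moment at which its call begins: read the wrist's pose just before it. camera_params takes no time and is no camera call; for the wrist camera it gives the pose at the moment of the call.
- hand_in(): hands the job in; it is judged then, once.
The state is a dict: "t": time; "q": joint angles; "joint_vel": joint speeds; "joint_torque": joint torques, N m; "eef_pos": TCP position; "tool_rot": TCP orientation; "contact_force": force on the tool from outside, world axes, zero at the start; "torque": the same for the moment, N m; "gripper_width": opening from 0.0 (shut) to 1.0 (fully open); "grasp_force": force on a finger pad.
Only numpy, scipy, OpenCV 4.12 (cv2) and the standard library are available. Lean on these libraries where they do the work, as an engineer would, in place of code of your own. Each camera call takes 0.05 s, during which the arm holds its last target. There are 200 camera calls.

## Working session

There is one attempt and no reset: what is moved stays moved. The work goes in short steps, Python scripts to look and compute and a shell command to move; the robot and the scene stay as the last step left them, time stands still between calls to the robot, and variables do not carry over. Pictures are saved under pics/ and viewed, at most 10 in all, crops included, and the job is handed in when it is done.

```bash
mkdir -p pics; ls
python3 - <<'E'
from station import *
import cv2,numpy as np
o=get_obs();print(o)
for n in("scene","top"):
    p=camera_params(n);print(n,p)
    cv2.imwrite(f"pics/{n}0.png",read_camera(n)[:,:,::-1])
E
```

```text
pics
{'t': 0.0, 'q': array([-1.44508981,  0.47779945,  0.02235723,  1.55647383, -0.01153848,
        1.10930089, -0.08309272]), 'joint_vel': array([-0.00116744,  0.00108155,  0.00028243,  0.00053543, -0.00059862,
        0.00140244,  0.00057634]), 'joint_torque': array([ 8.26536348e-05, -5.96450329e+01,  1.60799358e+00, -2.81199592e+01,
        1.24835011e-02,  9.56367032e-03,  4.13978611e-06]), 'eef_pos': array([0.15626055, 0.65604149, 0.23031704]), 'tool_rot': array([-5.23419170e-05,  1.16639128e-01,  9.93173930e-01, -9.25292735e-04]), 'contact_force': array([ 0.27970406,  0.13491954, -0.05869235]), 'torque': array([-0.01763291, -0.02063291,  0.0377918 ]), 'grasp_force': 0.0, 'gripper_width': 1.0024051642029987}
scene {'K': array([[392.03386165,   0.        , 281.05800287],
       [  0.        , 392.03386165, 209.02461007],
       [  0.        ,   0.        ,   1.        ]]), 'origin': array([1.20574602, 0.34494795, 0.58020671]), 'attitude': array([0.46777871, 0.26289218, 0.40375221, 0.74098241])}
top {'K': array([[428.40105072,   0.        , 281.34242171],
       [  0.        , 428.40105072, 208.27880637],
       [  0.        ,   0.        ,   1.        ]]), 'origin': array([0.3278428 , 0.01054481, 1.09419354]), 'attitude': array([-0.69924581, -0.07363681,  0.06618759,  0.70799161])}
```

View pics/top0.png

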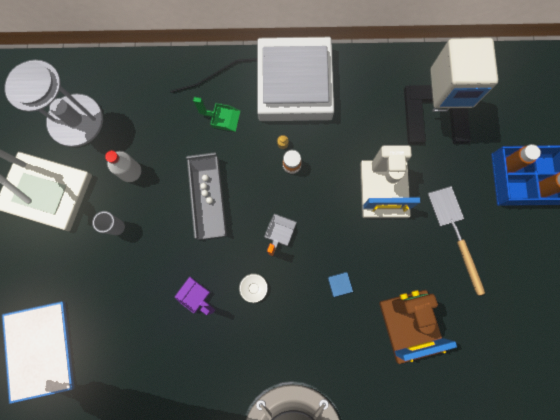

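View pics/scene0.png

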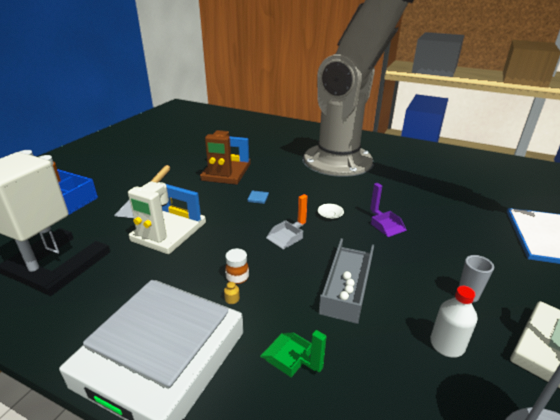

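```bash
cat > h.py <<'E'
from station import *
import cv2,numpy as np
from scipy.spatial.transform import Rotation as R
def rot(q): return R.from_quat(np.r_[q[1:],q[0]])
def ray(p,uv):
    d=np.linalg.inv(p["K"])@np.array([uv[0],uv[1],1.]); return p["origin"],rot(p["attitude"]).apply(d*[1,-1,-1])
def onz(p,uv,z):
    o,d=ray(p,uv); return o+d*(z-o[2])/d[2]
def tri(p1,u1,p2,u2):
    a,d=ray(p1,u1);b,e=ray(p2,u2)
    s=np.linalg.lstsq(np.c_[d,-e],b-a,rcond=None)[0]
    P,Q=a+s[0]*d,b+s[1]*e; return (P+Q)/2,np.linalg.norm(P-Q)
def proj(p,X):
    c=rot(p["attitude"]).inv().apply(np.array(X)-p["origin"])*[1,-1,-1]; c=p["K"]@c; return c[:2]/c[2]
def mask(im,lo,hi,box=None):
    m=cv2.inRange(cv2.cvtColor(im,cv2.COLOR_RGB2HSV),np.array(lo),np.array(hi))
    if box:
        k=np.zeros_like(m);x0,y0,x1,y1=box;k[y0:y1,x0:x1]=255;m&=k
    return m
E
python3 - <<'E'
from h import *
np.set_printoptions(precision=4,suppress=True)
T,S=camera_params("top"),camera_params("scene")
it=cv2.imread("pics/top0.png")[:,:,::-1];is_=cv2.imread("pics/scene0.png")[:,:,::-1]
def c(m):
    M=cv2.moments(m,True);return np.array([M['m10'],M['m01']])/M['m00'],M['m00']
a,n=c(mask(it,(5,150,100),(18,255,255),(255,235,290,262)));b,k=c(mask(is_,(5,150,100),(18,255,255),(285,185,320,235)))
print("handle",a,n,b,k,tri(T,a,S,b))
def quad(m,nm):
    cs=max(cv2.findContours(m,0,2)[0],key=cv2.contourArea);r=cv2.minAreaRect(cs);print(nm,r,cv2.boxPoints(r).tolist());return r
# greyish trough and pan in top
for nm,box in(("trough",(180,145,235,245)),("pan",(255,205,305,255))):
    g=mask(it,(0,0,75),(179,70,255),box);quad(g,nm)
m=mask(it,(100,130,90),(115,255,255),(355,185,425,220));r=quad(m,"plate");
for q in cv2.boxPoints(r): print(onz(T,q,.1))
print("balls",[onz(T,u,.012) for u in((205,179),(210,201))])
for u in((189,157),(216,153),(195,239),(225,236)):print(u,onz(T,u,.035))
crop=np.hstack([cv2.resize(it[145:265,180:310],(520,480),interpolation=cv2.INTER_CUBIC)[:, :],cv2.resize(it[140:240,350:420],(280,400),interpolation=cv2.INTER_CUBIC).copy().__class__((480,280,3),np.uint8)])
crop[:400,520:]=cv2.resize(it[140:240,350:420],(280,400),interpolation=cv2.INTER_CUBIC);crop[400:,520:]=0
cv2.imwrite("pics/crop1.png",crop[:,:,::-1])
E
```

```text
handle [270.3167 248.8333] 60.0 [302.083  208.1858] 253.0 (array([0.4356, 0.0484, 0.061 ]), np.float64(0.0006351836340313749))
trough ((205.02777099609375, 195.42559814453125), (85.08445739746094, 32.13749313354492), 83.8844985961914) [[184.51832580566406, 154.8373260498047], [216.47291564941406, 151.4136199951172], [225.53721618652344, 236.0138702392578], [193.58262634277344, 239.4375762939453]]
pan ((278.9794616699219, 231.5548095703125), (25.866092681884766, 31.71815299987793), 20.556045532226562) [[261.3013916015625, 241.863037109375], [272.4383544921875, 212.16439819335938], [296.65753173828125, 221.24658203125], [285.52056884765625, 250.94522094726562]]
plate ((391.4927673339844, 201.33010864257812), (7.078699588775635, 55.3328971862793), 87.56334686279297) [[363.7008361816406, 198.97019958496094], [418.9837341308594, 196.6177215576172], [419.2846984863281, 203.6900177001953], [364.0018005371094, 206.04249572753906]]
[ 0.5473 -0.1757  0.1   ]
[ 0.5512 -0.3067  0.1   ]
[ 0.5341 -0.3062  0.1   ]
[ 0.5302 -0.1755  0.1   ]
balls [array([0.626 , 0.2198, 0.012 ]), array([0.5669, 0.2054, 0.012 ])]
(189, 157) [0.6792 0.2583 0.035 ]
(216, 153) [0.689  0.1884 0.035 ]
(195, 239) [0.4653 0.2366 0.035 ]
(225, 236) [0.4719 0.1618 0.035 ]
```

View pics/crop1.png

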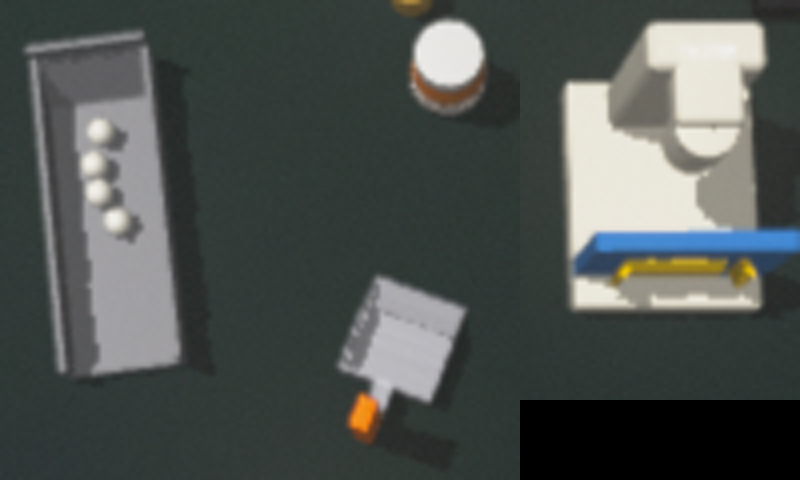

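```bash
cat >> h.py <<'E'
def go(pos=None,yaw=None,pitch=0,q=None,p=None):
    """shift/turn (tool axes) from current pose to TCP pos, tool x at yaw deg (tool down)"""
    o=get_obs(); p=o["eef_pos"] if p is None else np.array(p); r=rot(o["tool_rot"]) if q is None else q
    y=np.deg2rad(yaw); x=np.array([np.cos(y),np.sin(y),0]); z=np.array([0,0,-1.])
    t=R.from_matrix(np.c_[x,np.cross(z,x),z]);
    if pitch: t=t*R.from_euler('y',pitch,degrees=True)
    print("shift",np.round(r.inv().apply(np.array(pos)-p),4),"turn",np.round((r.inv()*t).as_rotvec(),4))
E
python3 - <<'E'
from h import *
np.set_printoptions(precision=4,suppress=True)
o=get_obs();W=camera_params("wrist");r=rot(o["tool_rot"])
print(r.inv().apply(W["origin"]-o["eef_pos"]),(r.inv()*rot(W["attitude"])).as_matrix(),W["K"])
T=camera_params("top")
A,B=onz(T,(189,157),.035),onz(T,(195,239),.035)
a=onz(T,(180+400/4,145+350/4),.003);print("pan floor",a)
go((0.40,0.05,0.30),160)
E
```

```text
[ 0.0748 -0.0003 -0.1419] [[ 0.0001  0.9552  0.296 ]
 [ 1.     -0.0003  0.0003]
 [ 0.0004  0.296  -0.9552]] [[345.0865   0.     283.3146]
 [  0.     345.0865 210.0859]
 [  0.       0.       1.    ]]
pan floor [0.4835 0.025  0.003 ]
shift [-0.3775 -0.5333 -0.0687] turn [-0.0016  0.0002  0.1153]
```

```bash
python3 -m jog '[{"x":-0.22,"y":-0.26,"z":-0.03,"az":0.06},{"x":-0.22,"y":-0.26,"z":-0.03,"az":0.06},{"x":-0.22,"y":-0.26,"z":-0.03,"az":0.06},{"x":-0.22,"y":-0.26,"z":-0.03,"az":0.06},{"x":-0.22,"y":-0.26,"z":-0.03,"az":0.06},{"x":-0.22,"y":-0.26,"z":-0.03,"az":0.06},{"x":-0.22,"y":-0.26,"z":-0.03,"az":0.06},{"x":-0.45,"y":-0.53,"z":-0.01,"az":0.115},{"x":-0.45,"y":-0.53,"z":-0.01,"az":0.115},{"x":-0.45,"y":-0.53,"z":-0.01,"az":0.115},{"x":-0.45,"y":-0.53,"z":-0.01,"az":0.115},{"x":-0.45,"y":-0.53,"z":-0.01,"az":0.115}]'; python3 -c "
from h import *
go((.47,.035,.24),160)"
```

```text
shift [-0.4491 -0.5316 -0.0087] turn [-0.0016  0.0002  0.1153]validation failed for argument at $[0]...
```

```bash
python3 -m jog '[{"x":-0.22,"y":-0.26,"z":-0.03,"ax":0,"ay":0,"az":0.06},{"x":-0.22,"y":-0.26,"z":-0.03,"ax":0,"ay":0,"az":0.06},{"x":-0.22,"y":-0.26,"z":-0.03,"ax":0,"ay":0,"az":0.06},{"x":-0.22,"y":-0.26,"z":-0.03,"ax":0,"ay":0,"az":0.06},{"x":-0.22,"y":-0.26,"z":-0.03,"ax":0,"ay":0,"az":0.06},{"x":-0.22,"y":-0.26,"z":-0.03,"ax":0,"ay":0,"az":0.06},{"x":-0.22,"y":-0.26,"z":-0.03,"ax":0,"ay":0,"az":0.06},{"x":-0.45,"y":-0.53,"z":-0.01,"ax":0,"ay":0,"az":0.115},{"x":-0.45,"y":-0.53,"z":-0.01,"ax":0,"ay":0,"az":0.115},{"x":-0.45,"y":-0.53,"z":-0.01,"ax":0,"ay":0,"az":0.115},{"x":-0.45,"y":-0.53,"z":-0.01,"ax":0,"ay":0,"az":0.115},{"x":-0.45,"y":-0.53,"z":-0.01,"ax":0,"ay":0,"az":0.115}]'; python3 -c "
from h import *
go((.47,.035,.24),160)"
```

```text
t: 1.3
eef_pos: [0.4239, 0.1284, 0.2472]
tool_rot: [0.0, 0.173, 0.985, 0.0]
contact_force: [1.3, 1.1, 1.1]
gripper_width: 1.0
grasp_force: 0.0
shift [-0.0753 -0.072   0.0071] turn [ 0.0005 -0.      0.0005]
```

```bash
python3 -m jog '[{"x":-0.075,"y":-0.072,"z":0.007,"ax":0,"ay":0,"az":0},{"x":-0.075,"y":-0.072,"z":0.007,"ax":0,"ay":0,"az":0},{"x":-0.075,"y":-0.072,"z":0.007,"ax":0,"ay":0,"az":0},{"x":-0.075,"y":-0.072,"z":0.007,"ax":0,"ay":0,"az":0},{"x":-0.075,"y":-0.072,"z":0.007,"ax":0,"ay":0,"az":0}]'
python3 - <<'E'
from h import *
W=camera_params("wrist");im=read_camera("wrist");np.savez("w1.npz",**W);cv2.imwrite("pics/w1.png",im[:,:,::-1])
E
```

```text
t: 1.8
eef_pos: [0.4689, 0.0382, 0.2399]
tool_rot: [-0.0, 0.173, 0.985, 0.0]
contact_force: [0.0, 1.1, 0.0]
gripper_width: 1.001
grasp_force: 0.0
```

View pics/w1.png

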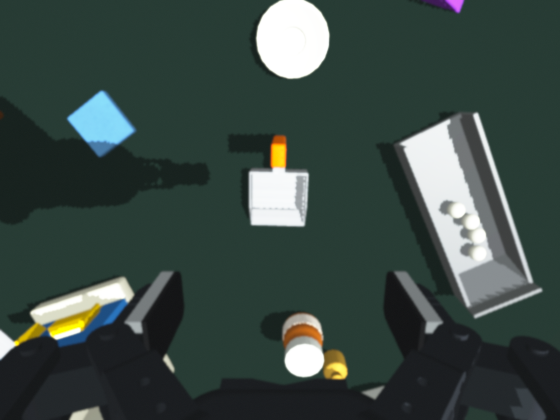

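Run:
```python
from h import *
np.set_printoptions(precision=4,suppress=True)
W=dict(np.load("w1.npz"));im=cv2.imread("pics/w1.png")[:,:,::-1]
print("cam",W["origin"])
m=mask(im,(5,150,90),(22,255,255),(265,125,295,180));ys,xs=np.nonzero(m);print("or",xs.min(),xs.max(),ys.min(),ys.max())
for y in range(ys.min(),ys.max()+1,4):
    k=xs[ys==y];print(y,k.min(),k.max(),im[y,(k.min()+k.max())//2])
g=mask(im,(0,0,100),(179,60,255),(235,160,320,240))
for y in range(164,232,6):
    k=np.nonzero(g[y])[0];print(y,k.min() if len(k) else 0,k.max() if len(k) else 0)
for x in (255,279,300):
    k=np.nonzero(g[:,x])[0];print("col",x,k.min(),k.max())
for X in((.4356,.0484,.096),(.4356,.0484,.016)):print(proj(W,X))
big=np.hstack([cv2.resize(im[120:240,230:330],(400,480),interpolation=cv2.INTER_CUBIC),cv2.resize(im[100:330,375:555],(375,480),interpolation=cv2.INTER_CUBIC)])
cv2.imwrite("pics/w1c.png",big[:,:,::-1])
```

```text
cam [0.3987 0.0634 0.3819]
or 270 286 135 167
135 275 283 [107  67  40]
139 273 285 [177  78   8]
143 271 286 [227 103   5]
147 270 286 [255 216  13]
151 270 286 [255 218  11]
155 270 286 [255 216  11]
159 270 286 [255 217  12]
163 270 285 [255 214   6]
167 271 272 [147  81  51]
164 0 0
170 250 305
176 248 308
182 248 308
188 248 308
194 248 307
200 248 307
206 249 307
212 249 306
218 250 305
224 250 305
230 0 0
col 255 169 225
col 279 168 226
col 300 170 226
[281.5617 153.9877]
[281.964  143.3057]
```

View pics/w1c.png

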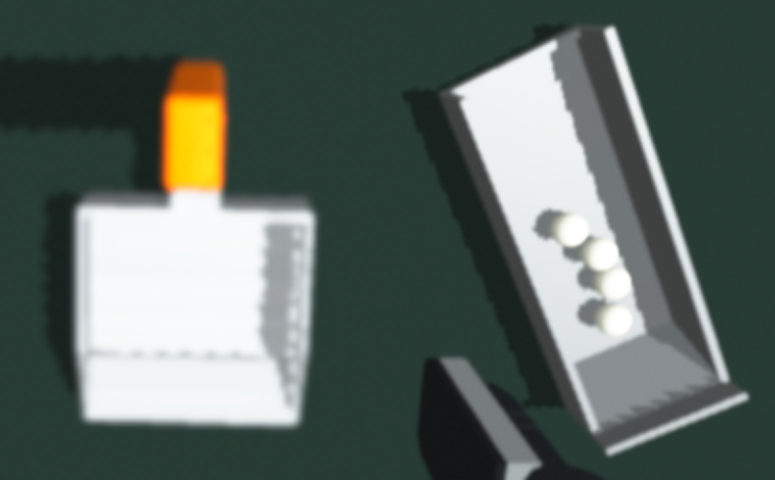

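Run:
```python
from h import *
np.set_printoptions(precision=4,suppress=True)
W=dict(np.load("w1.npz"))
h=onz(W,(278.3,155.5),.096);print("handle top",h)
l1,l2=onz(W,(251.2,225),.001),onz(W,(305,226.2),.001);r1,r2=onz(W,(249.2,170),.022),onz(W,(308.7,171),.022)
print("lip",l1,l2,np.linalg.norm(l1-l2),"rear",r1,r2,np.linalg.norm(r1-r2))
L,Rr=(l1+l2)/2,(r1+r2)/2
for n,v in(("lip-h",L-h),("rear-h",Rr-h),("lipdir",l2-l1),("reardir",r2-r1)):print(n,np.hypot(*v[:2]),np.degrees(np.arctan2(v[1],v[0])))
f=lambda x,y,z:onz(W,((x-400)/2.0833+375,y/2.087+100),z)
n1,n2,f1,f2=f(440,92,.035),f(615,27,.035),f(607,454,.048),f(748,398,.048)
print("tr",n1,n2,f1,f2,"w",np.linalg.norm(n1-n2),np.linalg.norm(f1-f2),"len",np.linalg.norm((f1+f2-n1-n2)/2))
v=(f1+f2-n1-n2)/2;print("yaw",np.degrees(np.arctan2(v[1],v[0])),[np.degrees(np.arctan2(*(q[[1,0]]))) for q in(f1-n1,f2-n2)],"mid",(f1+f2+n1+n2)/4)
for b in((571,229),(599,254),(612,284),(615,319)):print(f(*b,.012))
T=camera_params("top")
N1,N2=onz(T,(195,239),.035),onz(T,(225,236),.035)
```

```text
handle top [0.4359 0.0454 0.096 ]
lip [ 0.5137 -0.0184  0.001 ] [0.5365 0.0404 0.001 ] 0.06304511995488733 rear [0.4494 0.0067 0.022 ] [0.4717 0.0653 0.022 ] 0.0627366035704239
lip-h 0.09563038906477173 -21.092560185016147
rear-h 0.026420239410404615 -20.929355134206514
lipdir 0.06304511995488733 68.74999741509411
reardir 0.0627366035704239 69.12889669509305
tr [0.4723 0.1538 0.035 ] [0.471  0.2377 0.035 ] [0.6869 0.1866 0.048 ] [0.6783 0.2623 0.048 ] w 0.08392908040792496 0.07625752877409164 len 0.21323552933215506
yaw 7.755348871130531 [np.float64(8.690821364310873), np.float64(6.782305185740242)] mid [0.5771 0.2101 0.0415]
[0.572  0.2078 0.012 ]
[0.5912 0.2192 0.012 ]
[0.611  0.2227 0.012 ]
[0.6325 0.2204 0.012 ]
```

```bash
python3 -c "
from h import *
go((.436,.0458,.13),159)"
```

```text
shift [ 0.0332 -0.0045  0.11  ] turn [ 0.0001 -0.0008  0.0203]
```

```bash
python3 -m jog '[{"x":0.033,"y":-0.0045,"z":0.05,"ax":0,"ay":0,"az":0.02},{"x":0.033,"y":-0.0045,"z":0.1,"ax":0,"ay":0,"az":0.02},{"x":0.033,"y":-0.0045,"z":0.11,"ax":0,"ay":0,"az":0.02},{"x":0.033,"y":-0.0045,"z":0.11,"ax":0,"ay":0,"az":0.02},{"x":0.033,"y":-0.0045,"z":0.11,"ax":0,"ay":0,"az":0.02},{"x":0.033,"y":-0.0045,"z":0.11,"ax":0,"ay":0,"az":0.02}]' 0.6; python3 -c "
from h import *
go((.436,.0458,.059),159)"
```

```text
t: 2.45
eef_pos: [0.4382, 0.045, 0.1316]
tool_rot: [0.001, 0.183, 0.983, 0.001]
contact_force: [-0.1, 0.9, 0.4]
gripper_width: 0.596
grasp_force: 0.0
shift [ 0.0025 -0.0002  0.0726] turn [ 0.002   0.0021 -0.0012]
```

```bash
python3 -m jog '[{"x":0.001,"y":0,"z":0.02,"ax":0,"ay":0,"az":0},{"x":0.001,"y":0,"z":0.04,"ax":0,"ay":0,"az":0},{"x":0.001,"y":0,"z":0.06,"ax":0,"ay":0,"az":0},{"x":0.001,"y":0,"z":0.072,"ax":0,"ay":0,"az":0},{"x":0.001,"y":0,"z":0.072,"ax":0,"ay":0,"az":0},{"x":0.001,"y":0,"z":0.072,"ax":0,"ay":0,"az":0},{"x":0.001,"y":0,"z":0.072,"ax":0,"ay":0,"az":0}]'; python3 -m jog '[{"x":0,"y":0,"z":0,"ax":0,"ay":0,"az":0},{"x":0,"y":0,"z":0,"ax":0,"ay":0,"az":0},{"x":0,"y":0,"z":0,"ax":0,"ay":0,"az":0},{"x":0,"y":0,"z":0,"ax":0,"ay":0,"az":0},{"x":0,"y":0,"z":0,"ax":0,"ay":0,"az":0},{"x":0,"y":0,"z":0,"ax":0,"ay":0,"az":0},{"x":0,"y":0,"z":0,"ax":0,"ay":0,"az":0},{"x":0,"y":0,"z":0,"ax":0,"ay":0,"az":0},{"x":0,"y":0,"z":0,"ax":0,"ay":0,"az":0},{"x":0,"y":0,"z":0,"ax":0,"ay":0,"az":0}]' 0 90
```

```text
t: 3.15
eef_pos: [0.4369, 0.0447, 0.0592]
tool_rot: [0.001, 0.183, 0.983, 0.001]
contact_force: [-0.7, 0.4, 0.1]
gripper_width: 0.596
grasp_force: 0.0
t: 4.15
eef_pos: [0.4362, 0.0447, 0.0586]
tool_rot: [0.0, 0.183, 0.983, 0.0]
contact_force: [-1.5, 0.0, 6.2]
gripper_width: 0.129
grasp_force: 87.5
```

```bash
python3 -c "
from h import *
go((.459,.1955,.2),187)"
```

```text
shift [ 0.033   0.149  -0.1413] turn [ 5.000e-04  3.000e-04 -4.908e-01]
```

```bash
python3 -m jog '[{"x":0,"y":0,"z":-0.02,"ax":0,"ay":0,"az":0},{"x":0,"y":0,"z":-0.06,"ax":0,"ay":0,"az":0},{"x":0.005,"y":0.03,"z":-0.1,"ax":0,"ay":0,"az":-0.08},{"x":0.01,"y":0.06,"z":-0.13,"ax":0,"ay":0,"az":-0.18},{"x":0.02,"y":0.09,"z":-0.141,"ax":0,"ay":0,"az":-0.28},{"x":0.028,"y":0.12,"z":-0.141,"ax":0,"ay":0,"az":-0.38},{"x":0.033,"y":0.149,"z":-0.141,"ax":0,"ay":0,"az":-0.49},{"x":0.033,"y":0.149,"z":-0.141,"ax":0,"ay":0,"az":-0.49},{"x":0.033,"y":0.149,"z":-0.141,"ax":0,"ay":0,"az":-0.49},{"x":0.033,"y":0.149,"z":-0.141,"ax":0,"ay":0,"az":-0.49},{"x":0.033,"y":0.149,"z":-0.141,"ax":0,"ay":0,"az":-0.49}]'
python3 - <<'E'
from h import *
W=camera_params("wrist");im=read_camera("wrist");np.savez("w2.npz",**W);cv2.imwrite("pics/w2.png",im[:,:,::-1])
cv2.imwrite("pics/top2.png",read_camera("top")[:,:,::-1])
cv2.imwrite("pics/w2b.png",cv2.resize(im,(784,588))[:,:,::-1])
E
```

```text
t: 5.25
eef_pos: [0.4587, 0.194, 0.199]
tool_rot: [-0.0, -0.059, 0.998, -0.0]
contact_force: [1.9, 0.0, -0.9]
gripper_width: 0.129
grasp_force: 88.2
```

View pics/w2b.png

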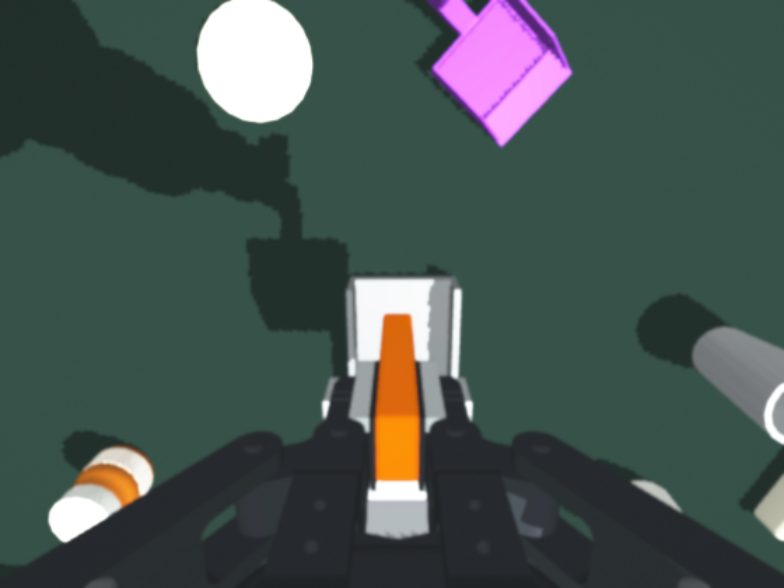

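Run:
```python
from h import *
np.set_printoptions(precision=4,suppress=True)
W=dict(np.load("w1.npz"));g=cv2.imread("pics/w1.png").max(2).astype(float)
def scan(p,g,rows,x0f,step,thr,z):
    P=[]
    for v in rows:
        x=x0f(v)
        for _ in range(40):
            if g[v,x]<thr<=g[v,x+step]:
                P.append(onz(p,(x+step*(thr-g[v,x])/(g[v,x+step]-g[v,x]),v),z));break
            x+=step
    P=np.array(P);c=np.median(P,0);s=np.polyfit(P[:,0],P[:,1],1)
    r=P[:,1]-np.polyval(s,P[:,0]);k=abs(r)<.0015;s=np.polyfit(P[k,0],P[k,1],1)
    print(len(P),k.sum(),"yaw",np.degrees(np.arctan(s[0])),"y at x=.46,.577",np.polyval(s,[.46,.577]),"res",r[k].std());return s
# left rim outer edge: start outside-left; line approx (400,146)->(470,310)
a=scan(W,g,range(155,265,3),lambda v:int(400+(v-146)*.43)-18,1,150,.035)
b=scan(W,g,range(125,270,3),lambda v:int(478+(v-113)*.345)+14,-1,130,.035)
T=camera_params("top")
for n in("top0",):
    g=cv2.imread(f"pics/{n}.png").max(2).astype(float)
    c=scan(T,g,range(162,232,2),lambda v:int(188+(v-157)*.08)-8,1,95,.035)
    d=scan(T,g,range(162,232,2),lambda v:int(217+(v-153)*.1)+14,-1,100,.035)
    print(g[190,178:235].astype(int))
w=cv2.imread("pics/w1.png").max(2);print(w[200,405:445],w[200,490:525])
```

```text
37 37 yaw 7.038906488653278 y at x=.46,.577 [0.1584 0.1729] res 5.386842729667992e-05
49 49 yaw 6.862907562551423 y at x=.46,.577 [0.2363 0.2504] res 3.8901898136943844e-05
35 35 yaw 6.867433398434776 y at x=.46,.577 [0.2385 0.2526] res 0.00012672779617081063
35 35 yaw 6.967557518229257 y at x=.46,.577 [0.1601 0.1744] res 0.00015671176715458058
[ 59  59  62  61  59  60  58  59  61  59  61  77 120 144  82  64  76  87
  91  89  90  93 118 161 185 204 217 194 146 110 124 154 161 162 160 162
 161 161 160 160 160 151 107  65  48  44  46  45  45  45  50  57  59  59
  61  60  58]
[ 34  36  34  34  35  34  35  34  35  37  45  55  63  65  65  65  67  75
 112 175 223 235 237 237 238 237 237 237 238 238 238 238 237 238 238 237
 236 230 216 204] [ 66  65  65  65  65  66  65  66  66  70  98 160 216 234 234 217 162  97
  66  61  60  60  61  60  60  60  60  60  60  60  60  60  60  61  61]
```

```bash
python3 -c "
from h import *
print(get_obs()['eef_pos'],get_obs()['contact_force'])
go((.4579,.1968,.080),186.93)"
```

```text
[0.4588446  0.19447025 0.19917329] [ 1.30639435  1.03921251 -2.32311514]
shift [0.0006 0.0024 0.1192] turn [-0.0002 -0.0003 -0.0015]
```

```bash
python3 -m jog '[{"x":0.001,"y":0.0025,"z":0.03,"ax":0,"ay":0,"az":0},{"x":0.001,"y":0.0025,"z":0.06,"ax":0,"ay":0,"az":0},{"x":0.001,"y":0.0025,"z":0.09,"ax":0,"ay":0,"az":0},{"x":0.001,"y":0.0025,"z":0.11,"ax":0,"ay":0,"az":0},{"x":0.001,"y":0.0025,"z":0.119,"ax":0,"ay":0,"az":0},{"x":0.001,"y":0.0025,"z":0.119,"ax":0,"ay":0,"az":0},{"x":0.001,"y":0.0025,"z":0.119,"ax":0,"ay":0,"az":0},{"x":0.001,"y":0.0025,"z":0.119,"ax":0,"ay":0,"az":0}]';  python3 - <<'E'
from h import *
go((.4579,.1968,.0625),186.93)
cv2.imwrite("pics/top3.png",cv2.resize(read_camera("top")[130:270,160:310],(600,560),interpolation=cv2.INTER_CUBIC)[:,:,::-1])
E
```

```text
t: 6.15
eef_pos: [0.4585, 0.1981, 0.0814]
tool_rot: [0.001, -0.06, 0.998, 0.001]
contact_force: [0.4, 0.4, -1.1]
gripper_width: 0.13
grasp_force: 88.2
shift [ 0.0008 -0.0013  0.0189] turn [ 0.0011  0.0021 -0.0001]
```

View pics/top3.png

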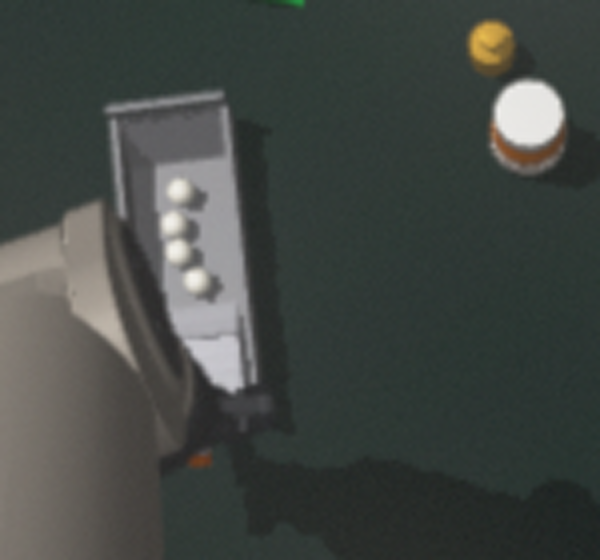

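```bash
python3 -m jog '[{"x":0.001,"y":-0.001,"z":0.006,"ax":0,"ay":0,"az":0},{"x":0.001,"y":-0.001,"z":0.012,"ax":0,"ay":0,"az":0},{"x":0.001,"y":-0.001,"z":0.016,"ax":0,"ay":0,"az":0},{"x":0.001,"y":-0.001,"z":0.018,"ax":0,"ay":0,"az":0},{"x":0.001,"y":-0.001,"z":0.019,"ax":0,"ay":0,"az":0},{"x":0.001,"y":-0.001,"z":0.019,"ax":0,"ay":0,"az":0},{"x":0.001,"y":-0.001,"z":0.019,"ax":0,"ay":0,"az":0}]'
```

```text
t: 6.9
eef_pos: [0.4563, 0.1965, 0.0617]
tool_rot: [-0.001, -0.06, 0.998, 0.0]
contact_force: [-4.6, -1.2, 7.7]
gripper_width: 0.128
grasp_force: 90.0
```

```bash
python3 -m jog '[{"x":-0.005,"y":0,"z":0,"ax":0,"ay":0,"az":0},{"x":-0.011,"y":0,"z":0,"ax":0,"ay":0,"az":0},{"x":-0.017,"y":0,"z":0,"ax":0,"ay":0,"az":0},{"x":-0.023,"y":0,"z":0,"ax":0,"ay":0,"az":0},{"x":-0.029,"y":0,"z":0,"ax":0,"ay":0,"az":0},{"x":-0.035,"y":0,"z":0,"ax":0,"ay":0,"az":0},{"x":-0.041,"y":0,"z":0,"ax":0,"ay":0,"az":0},{"x":-0.047,"y":0,"z":0,"ax":0,"ay":0,"az":0},{"x":-0.053,"y":0,"z":0,"ax":0,"ay":0,"az":0},{"x":-0.059,"y":0,"z":0,"ax":0,"ay":0,"az":0},{"x":-0.065,"y":0,"z":0,"ax":0,"ay":0,"az":0},{"x":-0.065,"y":0,"z":0,"ax":0,"ay":0,"az":0}]';  python3 - <<'E'
from h import *
go((.577-.020*.9927,.2113-.020*.1207,.0617),186.93)
im=read_camera("top");cv2.imwrite("pics/top4f.png",im[:,:,::-1])
E
```

```text
t: 8.1
eef_pos: [0.5221, 0.2049, 0.0617]
tool_rot: [0.0, -0.061, 0.998, 0.0]
contact_force: [-0.0, 0.1, 3.9]
gripper_width: 0.126
grasp_force: 89.0
shift [-0.0353 -0.0002  0.    ] turn [0.0005 0.001  0.0002]
```

```bash
python3 -m jog '[{"x":-0.005,"y":0,"z":0,"ax":0,"ay":0,"az":0},{"x":-0.011,"y":0,"z":0,"ax":0,"ay":0,"az":0},{"x":-0.017,"y":0,"z":0,"ax":0,"ay":0,"az":0},{"x":-0.023,"y":0,"z":0,"ax":0,"ay":0,"az":0},{"x":-0.028,"y":0,"z":0,"ax":0,"ay":0,"az":0},{"x":-0.032,"y":0,"z":0,"ax":0,"ay":0,"az":0},{"x":-0.034,"y":0,"z":0,"ax":0,"ay":0,"az":0},{"x":-0.034,"y":0,"z":0,"ax":0,"ay":0,"az":0}]';  python3 - <<'E'
from h import *
im=read_camera("top");s=read_camera("scene");cv2.imwrite("pics/top4.png",np.hstack([cv2.resize(im[130:250,170:270],(400,480),interpolation=cv2.INTER_CUBIC),cv2.resize(s[220:340,300:400],(400,480),interpolation=cv2.INTER_CUBIC)])[:,:,::-1])
E
```

```text
t: 8.95
eef_pos: [0.554, 0.2088, 0.0617]
tool_rot: [-0.001, -0.061, 0.998, 0.0]
contact_force: [-6.0, -0.4, 10.7]
gripper_width: 0.126
grasp_force: 90.2
```

View pics/top4.png

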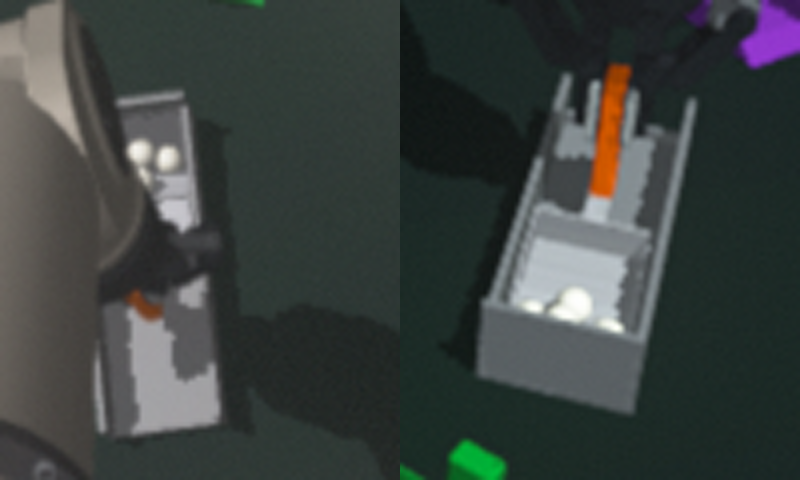

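```bash
python3 -m jog '[{"x":-0.002,"y":0,"z":0,"ax":0,"ay":0,"az":0},{"x":-0.004,"y":0,"z":0,"ax":0,"ay":0,"az":0},{"x":-0.006,"y":0,"z":0,"ax":0,"ay":0,"az":0},{"x":-0.007,"y":0,"z":0,"ax":0,"ay":0,"az":0},{"x":-0.007,"y":0,"z":0,"ax":0,"ay":0,"az":0}]';  python3 - <<'E'
from h import *
o=get_obs()
# tilt mouth up by a about the lip: rows in tool frame. tool x=-scoop x, tool z=down; lip in tool frame
lip=np.array([-.094,0,.0586-.002]) 
for a in(5,10,15,20,25,30):
    for s in(1,-1):
        r=R.from_euler('y',s*a,degrees=True);d=lip-r.apply(lip);print(s*a,np.round(np.radians(s*a),3),np.round(d,4), end=' ')
    print()
im=read_camera("top");s=read_camera("scene");cv2.imwrite("pics/top5.png",np.hstack([cv2.resize(im[130:250,170:270],(400,480),interpolation=cv2.INTER_CUBIC),cv2.resize(s[220:340,300:400],(400,480),interpolation=cv2.INTER_CUBIC)])[:,:,::-1])
E
```

```text
t: 9.55
eef_pos: [0.5608, 0.2096, 0.0617]
tool_rot: [-0.001, -0.061, 0.998, 0.0]
contact_force: [-6.8, -0.7, 11.5]
gripper_width: 0.126
grasp_force: 90.4
5 0.087 [-0.0053  0.     -0.008 ] -5 -0.087 [0.0046 0.     0.0084] 
10 0.175 [-0.0113  0.     -0.0155] -10 -0.175 [0.0084 0.     0.0172] 
15 0.262 [-0.0179  0.     -0.0224] -15 -0.262 [0.0114 0.     0.0263] 
20 0.349 [-0.025   0.     -0.0287] -20 -0.349 [0.0137 0.     0.0356] 
25 0.436 [-0.0327  0.     -0.0344] -25 -0.436 [0.0151 0.     0.045 ] 
30 0.524 [-0.0409  0.     -0.0394] -30 -0.524 [0.0157 0.     0.0546]
```

Run:
```python
from h import *
lip=np.array([-.094,0,.0586-.001]);rear=np.array([-.028,0,.0586])
for a in(2,5,8,11,14,17,20,22):
    r=R.from_euler('y',-a,degrees=True);t=r.apply(rear)-r.apply(lip)  # rear rel lip
    h=t[2]-(rear-lip)[2]+.001   # lip rise with rear 1mm up
    lipn=lip+[-.6*h,0,-h]; print(-np.round(np.radians(a),3),np.round(lipn-r.apply(lip),4),round(h,4))
```

```text
-0.035 [-0.  0.  0.] 0.0033
-0.087 [0.0006 0.     0.0017] 0.0067
-0.14 [0.001  0.     0.0035] 0.0102
-0.192 [0.0011 0.     0.0054] 0.0136
-0.244 [0.001  0.     0.0075] 0.0169
-0.297 [0.0006 0.     0.0097] 0.0203
-0.349 [-0.0001  0.      0.0121] 0.0235
-0.384 [-0.0007  0.      0.0138] 0.0257
```

View pics/top5.png

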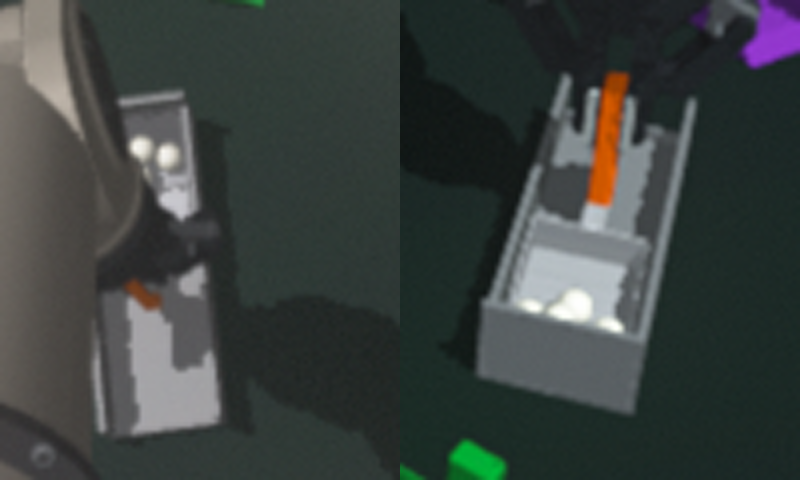

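```bash
python3 -m jog '[{"x":0,"y":0,"z":-0.001,"ax":0,"ay":-0.035,"az":0},{"x":0.0005,"y":0,"z":0.0005,"ax":0,"ay":-0.087,"az":0},{"x":0.001,"y":0,"z":0.0025,"ax":0,"ay":-0.14,"az":0},{"x":0.001,"y":0,"z":0.0045,"ax":0,"ay":-0.192,"az":0},{"x":0.001,"y":0,"z":0.0065,"ax":0,"ay":-0.244,"az":0},{"x":0.0005,"y":0,"z":0.0085,"ax":0,"ay":-0.297,"az":0},{"x":0,"y":0,"z":0.011,"ax":0,"ay":-0.349,"az":0},{"x":-0.001,"y":0,"z":0.0128,"ax":0,"ay":-0.384,"az":0},{"x":-0.001,"y":0,"z":0.0128,"ax":0,"ay":-0.384,"az":0},{"x":-0.001,"y":0,"z":0.0128,"ax":0,"ay":-0.384,"az":0},{"x":-0.001,"y":0,"z":0.0128,"ax":0,"ay":-0.384,"az":0},{"x":-0.001,"y":0,"z":0.0128,"ax":0,"ay":-0.384,"az":0}]';  python3 - <<'E'
from h import *
o=get_obs();print(o["eef_pos"],rot(o["tool_rot"]).as_matrix())
im=read_camera("top");s=read_camera("scene");cv2.imwrite("pics/top6.png",np.hstack([cv2.resize(im[130:250,170:270],(400,480),interpolation=cv2.INTER_CUBIC),cv2.resize(s[220:340,300:400],(400,480),interpolation=cv2.INTER_CUBIC)])[:,:,::-1])
E
```

```text
t: 10.85
eef_pos: [0.5622, 0.2098, 0.0478]
tool_rot: [0.19, -0.06, 0.98, 0.011]
contact_force: [-0.7, 0.1, -2.8]
gripper_width: 0.125
grasp_force: 88.2
[0.56217242 0.20976492 0.04782813] [[-9.20830889e-01 -1.21873487e-01  3.70428573e-01]
 [-1.13418351e-01  9.92545205e-01  4.46127134e-02]
 [-3.73104210e-01 -9.32633323e-04 -9.27788973e-01]]
```

View pics/top6.png

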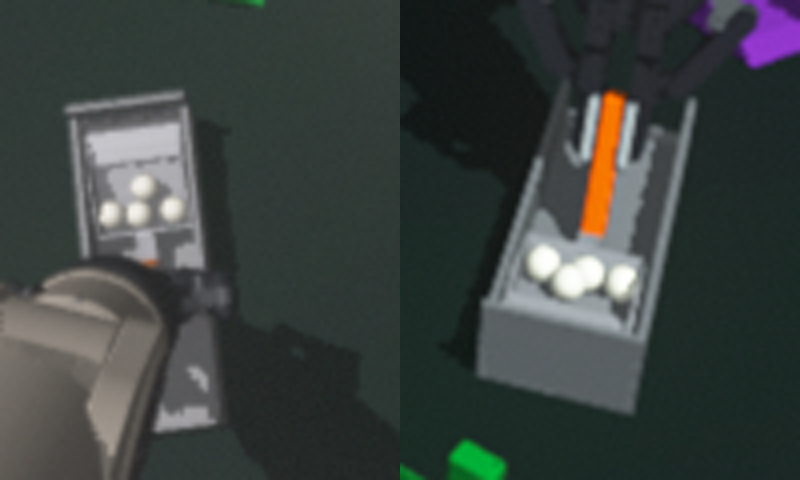

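```bash
python3 -m jog '[{"x":-0.002,"y":0,"z":-0.005,"ax":0,"ay":0,"az":0},{"x":-0.006,"y":0,"z":-0.015,"ax":0,"ay":0,"az":0},{"x":-0.012,"y":0,"z":-0.030,"ax":0,"ay":0,"az":0},{"x":-0.020,"y":0,"z":-0.050,"ax":0,"ay":0,"az":0},{"x":-0.028,"y":0,"z":-0.070,"ax":0,"ay":0,"az":0},{"x":-0.036,"y":0,"z":-0.090,"ax":0,"ay":0,"az":0},{"x":-0.044,"y":0,"z":-0.110,"ax":0,"ay":0,"az":0},{"x":-0.052,"y":0,"z":-0.130,"ax":0,"ay":0,"az":0},{"x":-0.058,"y":0,"z":-0.143,"ax":0,"ay":0,"az":0},{"x":-0.06,"y":0,"z":-0.149,"ax":0,"ay":0,"az":0},{"x":-0.06,"y":0,"z":-0.149,"ax":0,"ay":0,"az":0},{"x":-0.06,"y":0,"z":-0.149,"ax":0,"ay":0,"az":0}]';  python3 - <<'E'
from h import *
go((.50,.0,.24),179,-12)
go((.50,-.03,.24),179,-12)
E
```

```text
t: 12.15
eef_pos: [0.5622, 0.2094, 0.2084]
tool_rot: [0.19, -0.059, 0.98, 0.011]
contact_force: [0.1, -0.1, -3.4]
gripper_width: 0.127
grasp_force: 88.3
shift [ 0.0689 -0.2004 -0.0618] turn [0.0404 0.173  0.1328]
shift [ 0.0723 -0.2301 -0.0632] turn [0.0404 0.173  0.1328]
```

```bash
python3 -m jog '[{"x":0.002,"y":-0.005,"z":-0.002,"ax":0.001,"ay":0.004,"az":0.003},{"x":0.005,"y":-0.017,"z":-0.005,"ax":0.003,"ay":0.013,"az":0.010},{"x":0.011,"y":-0.035,"z":-0.009,"ax":0.006,"ay":0.026,"az":0.020},{"x":0.018,"y":-0.057,"z":-0.016,"ax":0.010,"ay":0.043,"az":0.033},{"x":0.026,"y":-0.081,"z":-0.022,"ax":0.014,"ay":0.061,"az":0.047},{"x":0.034,"y":-0.107,"z":-0.029,"ax":0.019,"ay":0.08,"az":0.062},{"x":0.042,"y":-0.133,"z":-0.036,"ax":0.023,"ay":0.1,"az":0.077},{"x":0.05,"y":-0.158,"z":-0.043,"ax":0.028,"ay":0.119,"az":0.091},{"x":0.057,"y":-0.181,"z":-0.05,"ax":0.032,"ay":0.136,"az":0.104},{"x":0.063,"y":-0.201,"z":-0.055,"ax":0.035,"ay":0.151,"az":0.116},{"x":0.068,"y":-0.217,"z":-0.06,"ax":0.038,"ay":0.163,"az":0.125},{"x":0.071,"y":-0.226,"z":-0.062,"ax":0.040,"ay":0.17,"az":0.130}]';  python3 -m jog '[{"x":0.001,"y":-0.004,"z":0,"ax":0,"ay":0,"az":0},{"x":0.001,"y":-0.004,"z":0,"ax":0,"ay":0,"az":0},{"x":0.001,"y":-0.004,"z":0,"ax":0,"ay":0,"az":0}]'
python3 - <<'E'
from h import *
go((.50,-.03,.24),179,-12)
W=camera_params("wrist");im=read_camera("wrist");np.savez("w7.npz",**W);cv2.imwrite("pics/w7.png",im[:,:,::-1])
T=read_camera("top");cv2.imwrite("pics/top7.png",T[:,:,::-1]);S=read_camera("scene");cv2.imwrite("pics/sc7.png",S[:,:,::-1])
o=np.zeros((600,800,3),np.uint8);o[:420,:560]=im;o[:240,560:800]=cv2.resize(T[130:250,240:360],(240,240));o[240:480,560:800]=cv2.resize(S[140:260,200:320],(240,240))
cv2.imwrite("pics/v7.png",o[:,:,::-1])
E
```

```text
t: 13.35
eef_pos: [0.5012, -0.0276, 0.2401]
tool_rot: [0.106, 0.009, 0.994, -0.0]
contact_force: [0.6, 1.1, -1.8]
gripper_width: 0.131
grasp_force: 88.1
t: 13.65
eef_pos: [0.5007, -0.0287, 0.2395]
tool_rot: [0.107, 0.007, 0.994, -0.001]
contact_force: [-0.5, 0.1, -2.2]
gripper_width: 0.129
grasp_force: 88.2
shift [ 0.0006 -0.0013 -0.0006] turn [0.0007 0.004  0.0041]
```

View pics/v7.png

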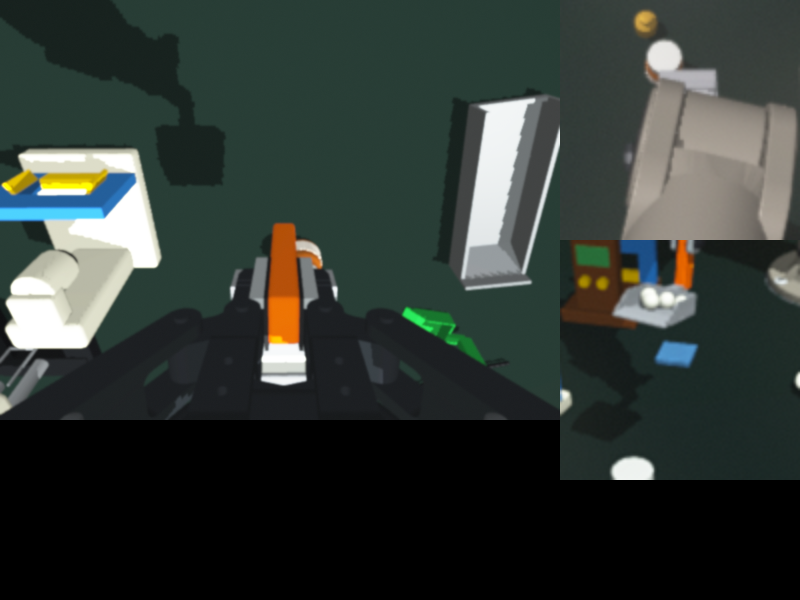

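```bash
cat > m.py <<'E'
from h import *
np.set_printoptions(precision=4,suppress=True)
def cross(v,i0,step,n,thr,rising=True):
    i=i0
    for _ in range(n):
        a,b=v[i],v[i+step]
        if (a<thr<=b) if rising else (a>=thr>b): return i+step*(thr-a)/(b-a)
        i+=step
def fit(P,ax,at,name):
    P=np.array(P);i,j=(0,1) if ax=='x' else (1,0) # j as function of i
    for _ in range(3):
        s=np.polyfit(P[:,i],P[:,j],1);r=P[:,j]-np.polyval(s,P[:,i]);P=P[abs(r)<max(2*r.std(),3e-4)]
    print(name,len(P),"slope deg",np.degrees(np.arctan(s[0])),"val",np.polyval(s,at),"res",r.std(),"range",P[:,i].min(),P[:,i].max())
E
python3 - <<'E'
from m import *
T=camera_params("top");g0=cv2.imread("pics/top0.png")[:,:,::-1].astype(float);W=dict(np.load("w7.npz"));g7=cv2.imread("pics/w7.png")[:,:,::-1].astype(float)
r=g0[:,:,0]
L=[];Rr=[]
for v in range(165,194,2):
    a=cross(r[v],350,1,30,120);b=cross(r[v],420,-1,20,120)
    if a:L.append(onz(T,(a,v),.022))
    if b:Rr.append(onz(T,(b,v),.022))
fit(L,'x',.55,"top base left");fit(Rr,'x',.55,"top base right")
F=[]
for u in range(368,408,3):
    a=cross(r[:,u],226,-1,20,120)
    if a:F.append(onz(T,(u,a),.022))
fit(F,'y',-.24,"top base front")
print("col390 rgb",[tuple(int(k) for k in g0[v,390]) for v in range(192,216)])
print("row200",[tuple(int(k) for k in g0[200,u]) for u in list(range(360,370))+list(range(414,424))])
B=[]
for v in range(165,255,4):
    b=cross(g7[v,:,0],200,-1,65,130)
    if b:B.append(onz(W,(b,v),.022))
fit(B,'x',.55,"w7 base +y edge")
print("w7 col60",[(v,)+tuple(int(k) for k in g7[v,60]) for v in range(168,224,1)])
print("w7 row212",[tuple(int(k) for k in g7[212,u]) for u in range(98,116)])
E
```

```text
top base left 14 slope deg -0.4421837913811603 val -0.18458821978052078 res 0.000183467012259661 range 0.5802877489988898 0.6550650965233675
top base right 15 slope deg -0.7591504474384152 val -0.3047941186456352 res 0.00041341298557765637 range 0.578599549542305 0.6532771140847625
top base front 13 slope deg 0.7223531263565872 val 0.517329587403775 res 2.6135869870555354e-05 range -0.2974638879283684 -0.19887873062000336
col390 rgb [(234, 231, 219), (235, 232, 220), (235, 231, 219), (235, 231, 219), (233, 230, 218), (217, 218, 217), (105, 151, 212), (73, 139, 212), (72, 139, 211), (68, 134, 202), (61, 112, 165), (63, 79, 102), (124, 113, 81), (188, 158, 44), (162, 135, 27), (148, 123, 35), (126, 111, 70), (143, 135, 114), (152, 146, 134), (152, 147, 137), (151, 146, 136), (156, 152, 140), (186, 180, 166), (224, 220, 206)]
row200 [(58, 63, 60), (92, 93, 86), (165, 161, 147), (221, 218, 201), (233, 229, 217), (231, 228, 217), (207, 205, 196), (115, 131, 149), (64, 100, 143), (66, 126, 189), (68, 138, 211), (68, 138, 211), (67, 137, 212), (67, 137, 211), (66, 136, 209), (65, 125, 190),
[... 988 characters left out ...]
 95, 156), (206, 39, 107, 173), (207, 50, 138, 218), (208, 64, 178, 247), (209, 74, 203, 253), (210, 78, 211, 254), (211, 78, 211, 254), (212, 77, 211, 254), (213, 77, 211, 254), (214, 78, 211, 254), (215, 77, 211, 254), (216, 78, 211, 254), (217, 81, 211, 254), (218, 103, 212, 253), (219, 150, 215, 249), (220, 193, 218, 233), (221, 214, 220, 210), (222, 220, 220, 202), (223, 221, 221, 201)]
w7 row212 [(78, 211, 254), (78, 211, 254), (76, 209, 254), (72, 199, 253), (62, 173, 245), (50, 138, 218), (44, 120, 192), (43, 116, 187), (44, 117, 187), (50, 119, 188), (79, 136, 196), (148, 183, 217), (228, 238, 241), (253, 253, 252), (255, 255, 254), (255, 255, 255), (255, 255, 255), (255, 255, 255)]
```

Run:
```python
from m import *
W=dict(np.load("w7.npz"));g=cv2.imread("pics/w7.png").max(2).astype(float);W1=dict(np.load("w1.npz"));g1=cv2.imread("pics/w1.png")[:,:,::-1].astype(float)
print(W["origin"])
A=[];B=[]
for v in range(120,235,5):
    a=cross(g[v],452,1,45,150)
    if a:A.append(onz(W,(a,v),.035))
    b=cross(g[v],558,-1,60,130)
    if b:B.append(onz(W,(b,v),.035))
fit(A,'x',.577,"w7 tr -y rim (w1 .1729, top .1744)");fit(B,'x',.577,"w7 tr +y rim (w1 .2504, top .2526)")
# w1: base right edge & front edge ; plate
C=[]
for v in range(340,372,3):
    b=cross(g1[v,:,0],230,-1,90,130); print(v,b,end=' ')
F=[]
print()
for u in range(38,120,5):
    a=cross(g1[:,u,0],262,1,60,130)
    if a:F.append(onz(W1,(u,a),.022))
fit(F,'y',-.24,"w1 base front (top .5173)")
F=[]
W7=W;g7=cv2.imread("pics/w7.png")[:,:,::-1].astype(float)
for u in range(30,130,5):
    a=cross(g7[:,u,0],138,1,25,130)
    if a:F.append(onz(W7,(u,a),.022))
fit(F,'y',-.24,"w7 base front")
F=[]
for u in range(20,98,5):
    a=cross(g7[:,u,1],201,1,12,150)
    if a:F.append(onz(W7,(u,a),.1))
fit(F,'y',-.24,"w7 plate front top")
```

```text
[ 0.3973 -0.0278  0.3622]
w7 tr -y rim (w1 .1729, top .1744) 23 slope deg 7.005351468936969 val 0.17247754527090214 res 5.373670514525282e-05 range 0.4863342870297593 0.6104139914379461
w7 tr +y rim (w1 .2504, top .2526) 23 slope deg 26.47946027783736 val 0.24991030067766853 res 0.011391024092843541 range 0.4868489424656999 0.6114239537179909
340 None 343 None 346 None 349 None 352 None 355 166.625 358 168.57407407407408 361 170.2280701754386 364 171.74074074074073 367 173.28333333333333 370 173.56363636363636 
w1 base front (top .5173) 16 slope deg 0.3569576336654255 val 0.5152785977554343 res 4.4006232150418204e-05 range -0.2833702516370823 -0.1834704467487534
w7 base front 20 slope deg 0.551421755418279 val 0.5142501621103357 res 5.673344343208197e-05 range -0.290341098410875 -0.1924208720882184
w7 plate front top 16 slope deg 0.6106099379162666 val 0.5398429378912221 res 5.589797397697953e-05 range -0.25869196777157866 -0.1934298953807459
```

Run:
```python
from m import *
g0=cv2.imread("pics/top0.png")[:,:,::-1];g7=cv2.imread("pics/w7.png")[:,:,::-1];g1=cv2.imread("pics/w1.png")[:,:,::-1]
print("w7 r230",g7[230,125:160,0],g7[230,125:160,2]);print("top r175",g0[175,355:370,0],g0[175,402:420,0]);print("w7 c80",g7[143:166,80,0],g7[143:166,80,2]);print("top c375",g0[206:224,375,0])
# yellow/slot profile rows in w7
for v in (177,181,185,190,194): print(v,[tuple(int(k) for k in g7[v,u]) for u in range(0,120,4)])
```

```text
w7 r230 [255 255 255 255 255 255 255 255 255 255 255 255 255 255 255 255 255 255
 255 255 255 255 255 254 249 236 228 224 214 189 134  75  46  40  41] [255 255 255 255 255 255 255 255 255 255 255 255 255 255 255 255 255 255
 255 255 255 255 254 251 240 223 211 204 195 173 127  80  58  54  54]
top r175 [ 56  54  56  56  58  92 163 221 232 234 234 234 234 234 234] [229 211 166 154 150 135  70  50  48  49  49  48  49  45  47  47  45  47]
w7 c80 [ 38  32  28  27  43  87 138 171 184 192 212 240 252 254 255 255 255 254
 243 226 221 221 220] [ 51  44  36  33  45  81 125 154 167 174 193 229 247 253 254 254 254 251
 231 206 201 201 200]
top c375 [129 188 211 161 138 149 155 163 186 224 191 111  58  49  49  51  50  48]
177 [(40, 61, 53), (40, 61, 53), (41, 61, 53), (102, 97, 46), (214, 181, 10), (228, 194, 0), (183, 151, 2), (165, 135, 6), (165, 135, 7), (120, 118, 92), (100, 118, 126), (188, 160, 27), (195, 164, 0), (195, 164, 0), (196, 164, 0), (196, 164, 0), (196, 164, 0), (196, 164, 0), (197, 165, 3), (196, 164, 0), (196, 163, 0), (196, 164, 0), (196, 164, 0), (194, 162, 0), (199, 166, 1),
[... 1261 characters left out ...]
5, 251), (255, 255, 251), (255, 255, 251), (255, 255, 251), (255, 255, 251), (255, 255, 248), (247, 227, 0), (144, 126, 50), (42, 96, 151), (36, 95, 154), (36, 95, 154), (36, 95, 154), (36, 94, 154), (37, 99, 160)]
194 [(35, 94, 153), (35, 94, 153), (42, 96, 152), (148, 145, 110), (99, 113, 120), (34, 83, 135), (33, 83, 135), (33, 82, 135), (35, 96, 156), (82, 131, 182), (238, 243, 241), (240, 244, 242), (240, 244, 242), (240, 244, 242), (235, 241, 239), (220, 231, 233), (221, 232, 233), (221, 232, 233), (222, 232, 233), (222, 232, 233), (222, 232, 233), (202, 215, 214), (131, 136, 118), (42, 96, 152), (36, 95, 155), (36, 95, 155), (36, 95, 155), (35, 95, 154), (37, 99, 160), (42, 115, 186)]
```

Run:
```python
from h import *
go((.46,-.245,.27),179.4,-10)
```

```text
shift [ 0.0306 -0.2168 -0.0376] turn [-0.001   0.039  -0.0026]
```

```bash
python3 -m jog '[{"x":0.001,"y":-0.005,"z":-0.001,"ax":0,"ay":0.001,"az":0},{"x":0.003,"y":-0.017,"z":-0.003,"ax":0,"ay":0.003,"az":0},{"x":0.005,"y":-0.034,"z":-0.006,"ax":0,"ay":0.006,"az":0},{"x":0.008,"y":-0.055,"z":-0.010,"ax":0,"ay":0.01,"az":0},{"x":0.011,"y":-0.078,"z":-0.014,"ax":0,"ay":0.014,"az":0},{"x":0.014,"y":-0.102,"z":-0.018,"ax":0,"ay":0.018,"az":0},{"x":0.018,"y":-0.127,"z":-0.022,"ax":0,"ay":0.023,"az":0},{"x":0.021,"y":-0.151,"z":-0.026,"ax":0,"ay":0.027,"az":0},{"x":0.024,"y":-0.173,"z":-0.03,"ax":0,"ay":0.031,"az":-0.001},{"x":0.027,"y":-0.192,"z":-0.033,"ax":0,"ay":0.035,"az":-0.002},{"x":0.029,"y":-0.207,"z":-0.036,"ax":0,"ay":0.038,"az":-0.002},{"x":0.03,"y":-0.216,"z":-0.0376,"ax":0,"ay":0.039,"az":-0.0026}]';  python3 -m jog '[{"x":0,"y":-0.001,"z":0,"ax":0,"ay":0,"az":0},{"x":0,"y":-0.001,"z":0,"ax":0,"ay":0,"az":0},{"x":0,"y":-0.001,"z":0,"ax":0,"ay":0,"az":0},{"x":0,"y":-0.001,"z":0,"ax":0,"ay":0,"az":0}]'
python3 - <<'E'
from h import *
W=camera_params("wrist");im=read_camera("wrist");np.savez("w8.npz",**W);cv2.imwrite("pics/w8.png",im[:,:,::-1])
print(W["origin"])
for X in((.515,-.245,.022),(.54,-.31,.1),(.54,-.175,.1),(.54,-.277,.073),(.54,-.213,.073),(.54,-.245,.039)):print(X,proj(W,X))
hsv=cv2.cvtColor(im,cv2.COLOR_RGB2HSV)
H,S,V=hsv[...,0],hsv[...,1],hsv[...,2]
k=np.full(H.shape,'?')
k[(V<90)]='.';k[(S<60)&(V>=90)]='w';k[(H>15)&(H<38)&(S>110)&(V>80)]='y';k[(H>95)&(H<120)&(S>90)&(V>80)]='b';k[(H<14)&(S>150)&(V>90)]='O'
for v in range(110,290,4):print(v,''.join(k[v,180:400:2]))
E
```

```text
t: 15.0
eef_pos: [0.4588, -0.2483, 0.2708]
tool_rot: [0.088, 0.008, 0.996, -0.001]
contact_force: [0.5, -0.5, -2.8]
gripper_width: 0.131
grasp_force: 88.2
t: 15.4
eef_pos: [0.4602, -0.2453, 0.27]
tool_rot: [0.087, 0.005, 0.996, -0.0]
contact_force: [-0.1, 0.6, -3.0]
gripper_width: 0.123
grasp_force: 88.2
[ 0.36172314 -0.24476698  0.39658279]
(0.515, -0.245, 0.022) [284.64763603 180.10599147]
(0.54, -0.31, 0.1) [220.22112477 233.54690814]
(0.54, -0.175, 0.1) [355.15208861 232.30637865]
(0.54, -0.277, 0.073) [255.12117978 220.20439466]
(0.54, -0.213, 0.073) [314.92474108 219.6426747 ]
(0.54, -0.245, 0.039) [284.89049551 205.747042  ]
110 ..............................................................................................................
114 ..............................................................................................................
118 ..............................................................................................................
122 ..............................................................................................................

[... 4014 characters left out ...]
..........
266 .............................wwwwwwwwwwwwwww.OOOOOOOOOOOOOO.wwwwwwwwwwwwwww...................................
270 ............................wwww.....wwwwwww.OOOOOOOOOOOOOO..wwwwwww...wwwwww.................................
274 ...........................www.......wwwwww..OOOOOOOOOOOOOO..wwwwwww.......ww.................................
278 ..........................www.......wwwwwww..OOOOOOOOOOOOOOO.wwwwwww.......www................................
282 ..........................www.......wwwwwww..OOOOOOOOOOOOOOO.wwwwwww........www...............................
286 .........................www........wwwwwww.OOOOOOOOOOOOOOOO.wwwwwwww.......www...............................
```

Run:
```python
from m import *
W=dict(np.load("w8.npz"));im=cv2.imread("pics/w8.png")[:,:,::-1].astype(float);r=im[:,:,0]
def mid(a,b,v,z):
    A,B=onz(W,(a,v),z),onz(W,(b,v),z);return (A+B)/2,(A-B)[1]
for v in(184,188,192,196):
    a=cross(r[v],215,1,40,130);b=cross(r[v],350,-1,40,130);m=mid(a,b,v,.022);print("base",v,a,b,m[0],m[1])
bl=im[:,:,2]
for v in(224,230,236):
    a=cross(bl[v],200,1,50,100);b=cross(bl[v],365,-1,50,100);print("plate",v,a,b,mid(a,b,v,.1))
print([tuple(int(k) for k in im[217,u]) for u in range(240,262)]);print([tuple(int(k) for k in im[217,u]) for u in range(304,326)])
d=bl-0
for v in(216,217,218,219):
    a=cross(bl[v],247,1,15,120);b=cross(bl[v],316,-1,15,120);print("slot white",v,a,b,mid(a,b,v,.073) if a and b else None)
sat=im[:,:,0]
for v in(216,218):
    a=cross(sat[v],235,1,25,100);b=cross(sat[v],330,-1,25,100);print("cheek outer",v,a,b,mid(a,b,v,.073) if a and b else None)
F=[]
for u in list(range(230,268,4))+list(range(300,338,4)):
    a=cross(bl[:,u],226,1,14,190)
    if a:F.append(onz(W,(u,a),.1))
print(im[226:242,240].astype(int).tolist())
if F:fit(F,'y',-.245,"plate front top")
F=[onz(W,(u,cross(r[:,u],168,1,20,130)),.022) for u in range(245,325,4)];fit(F,'y',-.245,"base front")
for v in(228,236,244,252,262,270):
    a=cross(r[v],262,1,20,165);b=cross(r[v],305,-1,20,165);print(v,a,b)
o=get_obs();t=rot(o["tool_rot"]);print(o["eef_pos"])
for z in(.0425,):print("proj handle bottom",proj(W,o["eef_pos"]+t.apply([.010,0,z])),proj(W,o["eef_pos"]+t.apply([.010,0,0])))
```

```text
base 184 231.2716049382716 332.3734939759036 [ 0.5199 -0.2484  0.022 ] -0.1187836437405892
base 188 230.87142857142857 332.85483870967744 [ 0.525  -0.2484  0.022 ] -0.12051090934627764
base 192 231.4142857142857 332.6465517241379 [ 0.5302 -0.2483  0.022 ] -0.12031772415854897
base 196 231.63013698630138 332.3736263736264 [ 0.5354 -0.2484  0.022 ] -0.12043598414831685
plate 224 223.59574468085106 339.25 (array([ 0.5297, -0.2486,  0.1   ]), np.float64(-0.1141364601889806))
plate 230 221.66666666666666 340.9512195121951 (array([ 0.5365, -0.2488,  0.1   ]), np.float64(-0.11880409243296167))
plate 236 219.91071428571428 342.4901960784314 (array([ 0.5435, -0.249 ,  0.1   ]), np.float64(-0.12322143862627152))
[(46, 114, 180), (46, 113, 180), (54, 117, 179), (96, 134, 174), (178, 179, 158), (239, 225, 118), (252, 240, 61), (253, 243, 5), (251, 237, 0), (240, 215, 1), (214, 183, 36), (170, 154, 85), (134, 149, 151), (202, 222, 228), (254, 254, 254), (255, 255, 255), (255, 255, 255), (255, 255, 255), (255, 255, 255), (255, 255, 255), (255, 255, 255), (255, 255, 255)]
[(255, 255, 255), (255, 25
[... 1160 characters left out ...]
223], [73, 193, 251], [88, 228, 255], [94, 235, 255], [95, 236, 255], [95, 236, 255], [95, 236, 255], [95, 236, 255], [95, 236, 255], [101, 236, 255]]
plate front top 20 slope deg 0.3683625895364312 val 0.5375139511511927 res 0.00012142618075018126 range -0.29997235518544313 -0.1942503882056433
base front 20 slope deg 0.5551937045228754 val 0.5124971016596439 res 8.072598545610138e-06 range -0.2911733953511466 -0.20262845599393028
228 273.27777777777777 294.3134328358209
236 272.34285714285716 295.32608695652175
244 None None
252 None None
262 271.1470588235294 295.48837209302326
270 270.6 296.17543859649123
[ 0.4603 -0.2454  0.27  ]
proj handle bottom [284.2631 223.5613] [284.4929 255.1535]
```

```bash
cat >> h.py <<'E'
YM=np.radians(-.55);XM=np.array([np.cos(YM),np.sin(YM),0])
SLOT=np.array([.5385,-.2486,.056])
def pan(depth,tilt,lift=0,slot=SLOT):
    """tool goal so that scoop_pan lies depth m past plate front"""
    x=-XM;z=np.array([0,0,-1.]);t=R.from_matrix(np.c_[x,np.cross(z,x),z])*R.from_euler('y',-tilt,degrees=True)
    goal=slot+XM*depth+[0,0,lift]; tcp=goal-t.apply([-.053,0,.0476])
    o=get_obs();r=rot(o["tool_rot"]);print("tcp goal",np.round(tcp,4),"now",np.round(o["eef_pos"],4),"shift",np.round(r.inv().apply(tcp-o["eef_pos"]),4),"turn",np.round((r.inv()*t).as_rotvec(),4))
E
python3 - <<'E'
from m import *
for n in("w2","w7","w8"):
    im=cv2.imread(f"pics/{n}.png")[:,:,::-1].astype(float)
    m=mask(im.astype(np.uint8),(3,170,90),(16,255,255),(262,200,302,360));ys,xs=np.nonzero(m);print(n,ys.min(),[ (xs[ys==y].min(),xs[ys==y].max()) for y in(240,260,300)],im[222:230,283,0])
    print(im[190:206,283,0].astype(int),im[330:395:3,283,2].astype(int))
pan(.025,2);pan(-.075,6,.05);pan(-.075,2)
E
```

```text
w2 225 [(np.int64(273), np.int64(293)), (np.int64(271), np.int64(296)), (np.int64(268), np.int64(299))] [246. 240. 228. 221. 219. 219. 219. 219.]
[ 55  55  55  53  48  45  55  81 120 177 229 245 248 248 249 249] [  8   7   6   9  55 254 255 255 255 228 192 191 192 191 191 192 191 189
 122  46  40  42]
w7 223 [(np.int64(272), np.int64(295)), (np.int64(271), np.int64(296)), (np.int64(268), np.int64(299))] [ 75. 126. 165. 178. 180. 180. 180. 180.]
[40 40 40 40 41 40 41 40 40 41 41 40 41 41 40 40] [  6   4   4   2  39 243 251 250 250 255 255 216 211 211 175 165 242 249
 217  34  30  31]
w8 225 [(np.int64(274), np.int64(293)), (np.int64(271), np.int64(296)), (np.int64(268), np.int64(299))] [109. 151. 194. 209. 211. 210. 211. 211.]
[253 245 242 242 242 242 242 242 241 237 231 226 223 222 225 230] [  8   7   4   6  48 253 254 254 254 184  66  67  66  66  66  66  66  66
  57  42  37  40]
tcp goal [ 0.5089 -0.2483  0.1017] now [ 0.4603 -0.2454  0.27  ] shift [-0.0186 -0.0024  0.1742] turn [-0.0002  0.1398 -0.0014]
tcp goal [ 0.4058 -0.2473  0.1478] now [ 0.4603 -0.2454  0.27  ] shift [ 0.0748 -0.0026  0.1109] turn [-0.0003  0.0699 -0.0014]
tcp goal [ 0.4089 -0.2474  0.1017] now [ 0.4603 -0.2454  0.27  ] shift [ 0.0798 -0.0025  0.1568] turn [-0.0002  0.1398 -0.0014]
```

```bash
python3 -m jog '[{"x":0.004,"y":0,"z":0.002,"ax":0,"ay":0.002,"az":0},{"x":0.012,"y":-0.001,"z":0.007,"ax":0,"ay":0.005,"az":0},{"x":0.022,"y":-0.001,"z":0.016,"ax":0,"ay":0.01,"az":0},{"x":0.033,"y":-0.002,"z":0.028,"ax":0,"ay":0.018,"az":0},{"x":0.044,"y":-0.002,"z":0.042,"ax":0,"ay":0.027,"az":0},{"x":0.054,"y":-0.002,"z":0.058,"ax":0,"ay":0.037,"az":0},{"x":0.062,"y":-0.0025,"z":0.073,"ax":0,"ay":0.047,"az":-0.001},{"x":0.068,"y":-0.0025,"z":0.087,"ax":0,"ay":0.055,"az":-0.001},{"x":0.072,"y":-0.0025,"z":0.098,"ax":0,"ay":0.062,"az":-0.001},{"x":0.074,"y":-0.0025,"z":0.106,"ax":0,"ay":0.067,"az":-0.001},{"x":0.075,"y":-0.0025,"z":0.111,"ax":0,"ay":0.07,"az":-0.001},{"x":0.075,"y":-0.0025,"z":0.111,"ax":0,"ay":0.07,"az":-0.001}]';  python3 - <<'E'
from h import *
pan(-.075,2.5)
E
```

```text
t: 16.65
eef_pos: [0.4055, -0.2479, 0.1473]
tool_rot: [0.052, 0.006, 0.999, -0.001]
contact_force: [0.3, 0.9, -2.3]
gripper_width: 0.127
grasp_force: 88.2
tcp goal [ 0.4085 -0.2474  0.1012] now [ 0.4055 -0.2479  0.1473] shift [0.0018 0.0006 0.0461] turn [-0.0009  0.0602 -0.0014]
```

```bash
python3 -m jog '[{"x":0,"y":0,"z":0.003,"ax":0,"ay":0.004,"az":0},{"x":0,"y":0,"z":0.009,"ax":0,"ay":0.012,"az":0},{"x":0.001,"y":0,"z":0.017,"ax":0,"ay":0.022,"az":0},{"x":0.001,"y":0,"z":0.026,"ax":0,"ay":0.034,"az":0},{"x":0.001,"y":0,"z":0.034,"ax":0,"ay":0.045,"az":0},{"x":0.002,"y":0,"z":0.041,"ax":0,"ay":0.053,"az":-0.001},{"x":0.002,"y":0.0005,"z":0.045,"ax":0,"ay":0.059,"az":-0.001},{"x":0.002,"y":0.0005,"z":0.046,"ax":0,"ay":0.06,"az":-0.001},{"x":0.002,"y":0.0005,"z":0.046,"ax":0,"ay":0.06,"az":-0.001},{"x":0.002,"y":0.0005,"z":0.046,"ax":0,"ay":0.06,"az":-0.001},{"x":0.002,"y":0.0005,"z":0.046,"ax":0,"ay":0.06,"az":-0.001},{"x":0.002,"y":0.0005,"z":0.046,"ax":0,"ay":0.06,"az":-0.001}]';  python3 - <<'E'
from h import *
pan(-.075,2.5);pan(-.020,2.5);
S=read_camera("scene");cv2.imwrite("pics/sc9.png",S[:,:,::-1])
W=camera_params("wrist");im=read_camera("wrist");np.savez("w9.npz",**W);cv2.imwrite("pics/w9.png",im[:,:,::-1])
# white blobs (balls) in scene near pan
p=camera_params("scene");o=get_obs();c=proj(p,[.46,-.2486,.056]).astype(int);print("pan px",c,S[c[1]-14:c[1]+14:3,c[0]-21:c[0]+21:2].max(2))
for X in ((.54,-.2486,.1),(.5385,-.2809,.073),(.5385,-.2163,.073),(.513,-.2486,.022)):print(proj(W,X))
for v in range(150,240,6):print(v,[tuple(int(k) for k in im[v,u]) for u in(240,262,306)])
E
```

```text
t: 17.85
eef_pos: [0.4085, -0.2474, 0.102]
tool_rot: [0.023, 0.005, 1.0, -0.0]
contact_force: [-0.2, -1.1, -3.1]
gripper_width: 0.128
grasp_force: 88.2
tcp goal [ 0.4085 -0.2474  0.1012] now [ 0.4085 -0.2474  0.102 ] shift [0.0001 0.0001 0.0008] turn [-0.0007  0.0016 -0.0005]
tcp goal [ 0.4635 -0.2479  0.1012] now [ 0.4085 -0.2474  0.102 ] shift [-0.0549  0.0001  0.0032] turn [-0.0007  0.0016 -0.0005]
pan px [197 188] [[ 29  29  28  28  29  29  27  28  33  41  41  31  56 135 133 210 210 209
  168  80  84]
 [ 30  29  30  30  29  29  28  30  28  25  31  40  50  90  96 198 218 209
  180 107 115]
 [ 31  30  29  29  28  30  27  35  92 142 116 101  64 123 180 189 159 125
   96  89  89]
 [ 31  29  31  31  30  55 129 139 190 255 255 149 167 176 132 141 125 104
   59  43  42]
 [ 93  49  31  30 107 141 139 139 206 254 252 217 254 255 232 255 238 139
  119  43  43]
 [214 230 230 210 204 176 155 175 182 241 236 135 162 169 179 155 135 139
  129  47  43]
 [150 152 154 164 194 210 224 229 226 203 191 196 196 186 127 138 142 131
   92  43  43]
 [152 152 154 152 153 152 152 152 154 168 165 190 199 1
[... 329 characters left out ...]
[(47, 71, 63), (48, 72, 63), (48, 72, 64)]
156 [(48, 72, 63), (48, 72, 63), (48, 72, 63)]
162 [(48, 73, 64), (48, 72, 63), (48, 72, 64)]
168 [(48, 72, 63), (48, 72, 64), (48, 72, 64)]
174 [(41, 60, 53), (48, 72, 63), (48, 72, 63)]
180 [(29, 40, 37), (48, 72, 64), (48, 72, 64)]
186 [(29, 41, 37), (47, 72, 63), (48, 72, 63)]
192 [(29, 42, 37), (48, 73, 64), (48, 72, 63)]
198 [(29, 42, 38), (48, 72, 63), (48, 72, 64)]
204 [(29, 42, 38), (49, 72, 64), (49, 72, 63)]
210 [(30, 42, 38), (48, 72, 64), (48, 73, 63)]
216 [(30, 42, 38), (48, 72, 63), (48, 73, 64)]
222 [(28, 41, 37), (49, 72, 63), (48, 72, 63)]
228 [(29, 41, 37), (29, 41, 37), (48, 72, 63)]
234 [(29, 42, 37), (29, 41, 37), (48, 72, 64)]
```

```bash
python3 -m jog '[{"x":-0.002,"y":0,"z":0.0008,"ax":0,"ay":0,"az":0},{"x":-0.006,"y":0,"z":0.001,"ax":0,"ay":0,"az":0},{"x":-0.011,"y":0,"z":0.0013,"ax":0,"ay":0,"az":0},{"x":-0.017,"y":0,"z":0.0015,"ax":0,"ay":0,"az":0},{"x":-0.023,"y":0,"z":0.0018,"ax":0,"ay":0,"az":0},{"x":-0.029,"y":0,"z":0.002,"ax":0,"ay":0,"az":0},{"x":-0.035,"y":0,"z":0.0023,"ax":0,"ay":0,"az":0},{"x":-0.041,"y":0,"z":0.0026,"ax":0,"ay":0,"az":0},{"x":-0.047,"y":0,"z":0.0028,"ax":0,"ay":0,"az":0},{"x":-0.052,"y":0,"z":0.003,"ax":0,"ay":0,"az":0},{"x":-0.055,"y":0,"z":0.0032,"ax":0,"ay":0,"az":0},{"x":-0.055,"y":0,"z":0.0032,"ax":0,"ay":0,"az":0}]';  python3 - <<'E'
from h import *
pan(-.020,2.5);pan(.023,2);print(get_obs()["contact_force"],get_obs()["torque"])
E
```

```text
t: 19.15
eef_pos: [0.464, -0.248, 0.101]
tool_rot: [0.022, 0.005, 1.0, -0.001]
contact_force: [0.1, -0.2, -3.1]
gripper_width: 0.129
grasp_force: 88.2
tcp goal [ 0.4635 -0.2479  0.1012] now [ 0.464 -0.248  0.101] shift [ 0.0005  0.0001 -0.0002] turn [-0.0009  0.0012 -0.0001]
tcp goal [ 0.5069 -0.2483  0.1017] now [ 0.464 -0.248  0.101] shift [-0.0429  0.0001  0.0012] turn [-0.0009  0.0099 -0.0001]
[ 0.08144411 -0.20757814 -3.06236532] [-0.0160176   0.20134168 -0.00824617]
```

```bash
python3 -m jog '[{"x":-0.002,"y":0,"z":0,"ax":0,"ay":0,"az":0},{"x":-0.006,"y":0,"z":0,"ax":0,"ay":0.001,"az":0},{"x":-0.011,"y":0,"z":0.0003,"ax":0,"ay":0.002,"az":0},{"x":-0.016,"y":0,"z":0.0005,"ax":0,"ay":0.003,"az":0},{"x":-0.021,"y":0,"z":0.0006,"ax":0,"ay":0.004,"az":0},{"x":-0.026,"y":0,"z":0.0007,"ax":0,"ay":0.005,"az":0},{"x":-0.031,"y":0,"z":0.0008,"ax":0,"ay":0.006,"az":0},{"x":-0.036,"y":0,"z":0.001,"ax":0,"ay":0.008,"az":0},{"x":-0.040,"y":0,"z":0.0012,"ax":0,"ay":0.009,"az":0},{"x":-0.043,"y":0,"z":0.0012,"ax":0,"ay":0.009,"az":0},{"x":-0.043,"y":0,"z":0.0012,"ax":0,"ay":0.009,"az":0},{"x":-0.043,"y":0,"z":0.0012,"ax":0,"ay":0.009,"az":0}]';  python3 - <<'E'
from m import *
pan(.025,2);o=get_obs();print(o["contact_force"],o["torque"])
W=camera_params("wrist");im=read_camera("wrist");cv2.imwrite("pics/w10.png",im[:,:,::-1]);g=im.astype(float)
print("cam",W["origin"],"handle bottom vs plate; proj plate top front",proj(W,[.5385,-.2486,.1]),proj(W,[.5385,-.31,.1]),proj(W,[.5125,-.2486,.022]))
hsv=cv2.cvtColor(im,cv2.COLOR_RGB2HSV);H,S,V=hsv[...,0],hsv[...,1],hsv[...,2]
k=np.full(H.shape,'?')
k[(V<90)]='.';k[(S<60)&(V>=90)]='w';k[(H>17)&(H<38)&(S>110)&(V>80)]='y';k[(H>95)&(H<120)&(S>90)&(V>80)]='b';k[(H<16)&(S>150)&(V>90)]='O'
for v in range(170,400,6):print(v,''.join(k[v,130:440:3]))
F=[onz(W,(u,c),.022) for u in list(range(215,262,4))+list(range(305,350,4)) if (c:=cross(g[:,u,0],160,1,60,130))]
if F:fit(F,'y',-.245,"base front")
E
```

```text
t: 20.35
eef_pos: [0.5063, -0.2484, 0.1017]
tool_rot: [0.018, 0.005, 1.0, -0.0]
contact_force: [0.2, -0.5, -2.5]
gripper_width: 0.129
grasp_force: 88.2
tcp goal [ 0.5089 -0.2483  0.1017] now [ 0.5063 -0.2484  0.1017] shift [-0.0026  0.0001  0.0001] turn [-0.0006  0.0005 -0.0006]
[ 0.154  -0.4698 -2.4825] [ 0.0233  0.1673 -0.0472]
cam [ 0.4264 -0.2481  0.2409] handle bottom vs plate; proj plate top front [284.7675 330.7112] [160.2706 331.6859] [284.0799 223.5109]
170 ........................................................................................................
176 ........................................................................................................
182 ........................................................................................................
188 ........................................................................................................
194 ........................................................................................................
200 ....................................................................................
[... 2917 characters left out ...]
w.............................................
368 ............................................wwwwwwwwwwwwwww.............................................
374 ............................................wwwwwwwwwwwwwww.............................................
380 ............................................wwwwwwwwwwwwwww.............................................
386 ........................................................................................................
392 ........................................................................................................
398 ........................................................................................................
```

Run:
```python
from m import *
im=cv2.imread("pics/w10.png")[:,:,::-1].astype(float);W=camera_params("wrist")
P=[]
for u in list(range(198,212,2))+list(range(354,368,2)):
    c=cross(im[:,u,0],256,1,16,110,False)
    if c:P.append(onz(W,(u,c),.022))
fit(P,'y',-.2486,"plate foot front x")
print(im[258:272,204].astype(int).tolist())
# base edges center
for v in(240,246,252):
    a=cross(im[v,:,0],170,1,50,130);b=cross(im[v,:,0],400,-1,60,130)
    if a and b:print("base mid y",(onz(W,(a,v),.022)+onz(W,(b,v),.022))/2)
m=mask(im.astype(np.uint8),(17,110,80),(38,255,255))
for v in(278,284,290):
    k=np.nonzero(m[v])[0];print("cheek outer",v,k.min(),k.max(),onz(W,((k.min()+k.max())/2,v),.06))
o=get_obs();print("handle mid col",[np.mean(np.nonzero(mask(im.astype(np.uint8),(3,170,90),(16,255,255),(262,200,302,345))[v])[0]) for v in(230,240,280)],proj(W,o["eef_pos"]+rot(o["tool_rot"]).apply([.01,0,.04])))
```

```text
plate foot front x 12 slope deg 0.6472517215190383 val 0.5404995983168672 res 0.00010691393839453036 range -0.3069512281990573 -0.19087985824968867
[[202, 204, 186], [181, 187, 177], [134, 150, 159], [75, 106, 139], [39, 83, 131], [30, 79, 129], [31, 79, 130], [30, 79, 129], [30, 79, 130], [31, 79, 129], [31, 79, 129], [31, 79, 129], [31, 79, 130], [31, 79, 130]]
base mid y [ 0.5247 -0.2485  0.022 ]
base mid y [ 0.5292 -0.2485  0.022 ]
base mid y [ 0.5339 -0.2486  0.022 ]
cheek outer 278 214 354 [ 0.5323 -0.2489  0.06  ]
cheek outer 284 211 357 [ 0.5364 -0.2489  0.06  ]
cheek outer 290 212 356 [ 0.5406 -0.249   0.06  ]
handle mid col [np.float64(283.5), np.float64(283.5), np.float64(283.0)] [284.3095 224.7688]
```

```bash
python3 -m jog '[{"x":-0.001,"y":0,"z":0,"ax":0,"ay":0,"az":0},{"x":-0.0025,"y":0,"z":0.0001,"ax":0,"ay":0,"az":0},{"x":-0.0037,"y":0,"z":0.0001,"ax":0,"ay":0,"az":0},{"x":-0.0037,"y":0,"z":0.0001,"ax":0,"ay":0,"az":0},{"x":-0.0037,"y":0,"z":0.0001,"ax":0,"ay":0,"az":0},{"x":-0.0037,"y":0,"z":0.0001,"ax":0,"ay":0,"az":0},{"x":-0.0037,"y":0,"z":0.0001,"ax":0,"ay":0,"az":0},{"x":-0.0037,"y":0,"z":0.0001,"ax":0,"ay":0,"az":0}]';  python3 - <<'E'
from m import *
pan(.026,2);o=get_obs();print(o["contact_force"],o["torque"],o["joint_vel"])
S=read_camera("scene");p=camera_params("scene")
for n,X in(("pan",[.5645,-.2488,.056]),("rear",[.5535,-.2488,.056])):print(n,proj(p,X))
c=proj(p,[.5645,-.2488,.056]).astype(int)
print(S[c[1]-18:c[1]+20:3,c[0]-24:c[0]+40:3].max(2))
E
```

```text
t: 21.2
eef_pos: [0.5102, -0.2484, 0.1018]
tool_rot: [0.018, 0.005, 1.0, -0.0]
contact_force: [0.3, 0.1, -1.3]
gripper_width: 0.13
grasp_force: 88.2
tcp goal [ 0.5099 -0.2483  0.1017] now [ 0.5102 -0.2484  0.1018] shift [0.0003 0.0001 0.0001] turn [-0.0006  0.0008 -0.0006]
[ 0.2741  0.1477 -1.3032] [0.0297 0.1307 0.048 ] [ 0.0004 -0.0019 -0.0001  0.0013  0.0012  0.0007 -0.0003]
pan [172.5279 206.5734]
rear [175.2991 204.5005]
[[245 245 246 248 219 189 143 190 215 231 223 162 204 209 141  43  43  44
   44  42  44  41]
 [246 245 243 197 188 186 156 154 152 154 160 198 227 230 198 138  55  43
   43  44  43  42]
 [245 245 247 244 167 190 174 152 153 152 154 152 151 154 177 208 188  45
   44  44  43  45]
 [245 251 231 191 168 212 181 109 144 154 152 152 153 154 151 151 164  47
   45  45  45  44]
 [187 216 198 192 194 211 185 246 222 112 118 134 150 154 152 152 165  64
   46  46  46  45]
 [174 213 198 193 186 201 120 248 246 240 255 191 152 150 153 153 162  82
   45  45  45  44]
 [134 205 203 194 184 106 158 252 250 178 229 240 163 146 152 153 160 128
   45  45  45  45]
 [117 196 209 196 191 189 196 131 147 194 194 139 139 142 152 153 158 136
   45  45  46  46]
 [114 190 214 196 191 104 204 203 202 199 165 141 141 161 153 153 156 148
   46  44  46  46]
 [154 180 216 195 191 150 211 206 205 206 145 151 165 190 155 152 155 166
  197  50  47  44]
 [177 185 213 196 191 173 189 209 212 171 138 136 216 225 162 151 153 165
  245 123  47  46]
 [254 200 205 200 191 171 138 137 138 141 140 235 245 244 245 244 215 175
  195 152  45  46]
 [242 185 194 205 193 185 145 138 138 148 246 244 244 244 244 246 231 195
  170  45  46  45]]
```

```bash
python3 -m jog '[{"x":0,"y":0,"z":0,"ax":0,"ay":0,"az":0},{"x":0,"y":0,"z":0,"ax":0,"ay":0,"az":0},{"x":0,"y":0,"z":0,"ax":0,"ay":0,"az":0},{"x":0,"y":0,"z":0,"ax":0,"ay":0,"az":0}]' && python3 -c "
from station import *
print(hand_in())"
```

```text
t: 21.65
eef_pos: [0.5102, -0.2484, 0.1018]
tool_rot: [0.018, 0.005, 1.0, -0.0]
contact_force: [0.3, -0.7, -2.6]
gripper_width: 0.13
grasp_force: 88.2
the job is handed in; nothing more can be done
None
```

I handed the job in at 21.7 s with the loaded scoop held still in the slot at about the reading spot, near level (2° mouth-up) with no sign of contact. All four balls were in the pan when I lifted it; a last camera check still showed balls there but not how many. The judge returned no verdict, and I viewed 11 pictures instead of the allowed 10.

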